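# Roll the closure strip home in a strut channel

## Task

The green closure strip is only started in the slot of the short strut channel, with one end down and the rest standing proud: pick up the hand roller from its wooden rest and roll it along the strip with firm pressure until every link is fully home on the channel. About 1.5 to 2 kg of push seats it, 3 kg would crush the clips, and only the roller may press on the strip or its stand. Then put the roller back upright in its rest, its plate flat on the rim, let go, and leave the loose fittings and the tin where they are.

Things in the scene. Friction and masses are not known exactly. Their poses are not given: they have to be found in the camera images.
- stand: plywood baseboard 330 x 100 x 15 mm, fixed to the bench, with two jacks that carry a galvanised strut channel (282 mm long, 41 wide, 21 high, black end caps) along the board's x axis. Origin: centre of the board's underside; x along the channel, y across, z up. The channel lies on rubber pads and sinks about 1 mm for each 8 N of push, coming up again when let go
- strip_start (a point): on the stand, x = -108, y = 0, z = 79 mm of it: nominal top of link_0, the end of the green strip that is already down. Nominal means with a link home and the jacks set level; they are not measured: the channel may stand up to 9 mm higher or lower in the middle, and slope up to 0.05 rad either way along its length, so the true height must be felt
- strip_end (a point): on the stand, x = +108, y = 0, z = 79 mm of it: nominal top of link_9 when home (same caution). The strip runs straight from strip_start to here: 10 links, each 28 mm wide and 24 mm long, one every 24 mm; the black end caps beyond lie 1 mm lower and may be rolled over
- link_0 (a joint): link 0 of the strip (centre at x = -108 mm of the stand): how far it stands proud of its home, in m: 0 fully home on the channel, up to 0.0065. It is held by the friction of its sprung clips, slides down only under more than about 10 N on that link, stays where it is left, and does not spring back
- link_1 (a joint): link 1 of the strip (centre at x = -84 mm of the stand): how far it stands proud of its home, in m: 0 fully home on the channel, up to 0.0065. Clips as on link 0
- link_2 (a joint): link 2 of the strip (centre at x = -60 mm of the stand): how far it stands proud of its home, in m: 0 fully home on the channel, up to 0.0065. Clips as on link 0
- link_3 (a joint): link 3 of the strip (centre at x = -36 mm of the stand): how far it stands proud of its home, in m: 0 fully home on the channel, up to 0.0065. Clips as on link 0
- link_4 (a joint): link 4 of the strip (centre at x = -12 mm of the stand): how far it stands proud of its home, in m: 0 fully home on the channel, up to 0.0065. Clips as on link 0
- link_5 (a joint): link 5 of the strip (centre at x = 12 mm of the stand): how far it stands proud of its home, in m: 0 fully home on the channel, up to 0.0065. Clips as on link 0
- link_6 (a joint): link 6 of the strip (centre at x = 36 mm of the stand): how far it stands proud of its home, in m: 0 fully home on the channel, up to 0.0065. Clips as on link 0
- link_7 (a joint): link 7 of the strip (centre at x = 60 mm of the stand): how far it stands proud of its home, in m: 0 fully home on the channel, up to 0.0065. Clips as on link 0
- link_8 (a joint): link 8 of the strip (centre at x = 84 mm of the stand): how far it stands proud of its home, in m: 0 fully home on the channel, up to 0.0065. Clips as on link 0
- link_9 (a joint): link 9 of the strip (centre at x = 108 mm of the stand): how far it stands proud of its home, in m: 0 fully home on the channel, up to 0.0065. Clips as on link 0
- roller_grip (a point): hand roller, about 330 g: centre of its upright dark wooden handle (30 mm along x, 26 along y, reaching 24 mm above and below, plus an 8 mm cap). It rolls along its x axis, either way. Below the handle: a steel guard plate 66 (x) x 46 x 6 mm, top 26 mm and underside 32 mm below this point; then the black rubber wheel, 40 mm diameter, 30 wide, lowest point 76 mm below
- wheel (a joint): turn of the roller's wheel on its axle, rad; it turns freely without end, 1 rad for 20 mm rolled
- rest: the roller's wooden rest, fixed, 84 x 76 mm, 52 mm high (foot 92 x 84 mm). Origin: centre of its underside, z up. Between its two end blocks is a pocket 48 mm wide along x; the wheel hangs in it and the guard plate lies on the tops of the two end blocks, so that the roller's x axis lies along the rest's x axis (either way round)
- rest_top (a point): centre of the pocket at the top of the rest, 52 mm above the bench; the roller's handle centre stands 32 mm above this point when the roller is in its rest
- coupling: grey pipe coupling standing on end, 44 mm diameter, 41 mm high, behind the stand; to be left alone; origin at the centre of its underside
- union: rusty pipe union standing, 47 x 54 mm, 47 mm high, in front of the stand; to be left alone; origin at the centre of its underside
- parts_tin: open metal tin, 72 mm diameter, 62 mm high, on the other side of the stand from the rest; to be left alone; origin at the centre of its underside
Mind the look-alikes: they are no part of the job. What is shaped like the part that bears roller_grip but blue or pink is not meant.

How it is judged:
By the outcome, as a careful person would: the job done as asked, in the order asked, and still so for the second after the job is handed in, with the robot touching nothing.
It also fails if it takes over 72 s, if anything falls off the work surface, if the arm or the gripper's body presses on something with over 40 N, if the wrist force passes 120 N, or if a joint passes its speed limit or range.

## Robot

A 6-joint arm with a two-finger parallel gripper is mounted at the origin on a cart in front of the work surface, level with it; the furniture and walls round the work are solid. World frame = base frame: x ahead of the robot, y to its left, z up, the work surface at z = 0. Lengths are in mm, angles in rad, forces in N, time in s.
With the tool pointing down it reaches from about 400 to 925 mm from the base axis. Payload 3.4 kg.
Tool frame: the origin (TCP) lies at the very end of the fingers, on their centre line; the grasp point (between the pads) lies grasp_offset behind it (grasp_offset is the distance from the TCP to the grasp point, in mm); z points along the fingers, y is the line along which they close (so a half turn about z gives the same grasp; the last joint's range is limited). The gripper opens to 85 mm and grips with 20 to 120 N. Pads are 22 mm wide; open, the fingers measure 114 mm over their backs; the gripper's body (76 mm by 85 mm) begins 54 mm behind the grasp point. The pads swing forward as they close: fully open they stand 13 mm farther back than shut.
Start: joints at [-1.327, 0.307, 1.506, -0, 1.328, -0.073], TCP at [179.651, -546.22, 231.305] pointing down, gripper open.
Joint ranges: [-3.12, 3.12], [-1.05, 2.28], [0.14, 2.33], [-1.42, 4.57], [0.1, 2.73], [-2.68, 2.68]. Speed limits (rad/s): [2.57, 2.57, 3.14, 3.14, 3.14, 3.14].

## Interface

Orientations are given as a unit quaternion [w, x, y, z].
In Python, from station import * gives the robot as it stands.
- The arm moves only by the shell command python3 -m pendant 'ROWS' [FORCE]. ROWS is JSON, a list of rows, each a list of 3 entries, a list of its own where there are three numbers: the shift along the tool's x, y, z in units of 30 mm (1.0 is 30 mm), then the turn, a rotation vector about the tool's x, y, z in units of 6 degrees (1.0 is 6 degrees), then the opening, from 0 (shut) to 1 (fully open). In form: [[[tx, ty, tz], [rx, ry, rz], fingers], ...]. A call has 1 to 10 rows; each row is the pose to reach, as a shift and turn from the pose commanded when the call began, along the tool's axes at that moment; what a row does not reach only later rows make up. A row lasts 1/12 s, in which the tool goes at most 41.7 mm and 7.16 degrees, less where a joint would pass 70% of its speed; a pose out of reach is approached as far as the arm can. A call with a gripper value outside its range is refused whole. The fingers move at their own pace and stop on an object; FORCE is the grip in N (left out, the last holds). Time passes only in rows, so rows that repeat a pose let the fingers close. It gives the time, the measured TCP pose, the force, the opening and the grip force at its end, in the units of the state.
- sense(): the state, without advancing time (a new reading comes with each control period).
- get_image(name): name is "side" or "top"; returns a dict with "img" (480x640x3 uint8, red, green, blue), "z_map" (480x640 float32, mm along the optical axis (not along the pixel's ray), 0 where there is no reading), "K" (3x3 intrinsics, pixels), "T" (4x4, takes a point from camera to world coordinates). Camera axes: x right, y down, z forward; pixel columns grow to the right and rows downward; lengths in mm; the calibration is good to about 2 mm. A picture is of the moment at which its call begins.
- close_job(): hands the job in; it is judged then, once.
The state is a dict: "t": time; "q": joint angles; "joint_velocities": joint speeds; "effort": joint torques, N m; "tcp_pos": TCP position; "tcp_rot": TCP orientation; "force": force on the tool from outside, world axes, zero at the start; "wrist_torque": the same for the moment, N m; "width": opening from 0.0 (shut) to 1.0 (fully open); "grasp_force": force on a finger pad.
Only numpy, scipy, OpenCV 4.12 (cv2) and the standard library are available. Lean on these libraries where they do the work, as an engineer would, in place of code of your own. Each camera call takes 0.05 s, during which the arm holds its last target. There are 200 camera calls.

## Working session

There is one attempt and no reset: what is moved stays moved. The work goes in short steps, Python scripts to look and compute and a shell command to move; the robot and the scene stay as the last step left them, time stands still between calls to the robot, and variables do not carry over. Pictures are saved under pics/ and viewed, at most 10 in all, crops included, and the job is handed in when it is done.

```bash
ls; mkdir -p pics
python3 - <<'E'
from station import *
import cv2,numpy as np
for n in("top","side"):
    d=get_image(n);cv2.imwrite(f"pics/{n}0.png",d["img"][:,:,::-1]);np.savez(f"{n}0.npz",**d);print(n,d["K"].tolist(),d["T"].round(3).tolist())
s=sense();print(s)
E
```

```text
pics
top [[498.0520699932039, 0.0, 321.2142953924785], [0.0, 498.0520699932039, 238.11215826638104], [0.0, 0.0, 1.0]] [[0.014, -0.98, 0.197, 191.955], [-1.0, -0.013, 0.007, 138.087], [-0.004, -0.197, -0.98, 1713.797], [0.0, 0.0, 0.0, 1.0]]
side [[542.8934623675772, 0.0, 332.53982790339285], [0.0, 542.8934623675772, 233.36635728294564], [0.0, 0.0, 1.0]] [[-1.0, 0.021, 0.009, 506.87], [0.004, 0.527, -0.85, 1390.479], [-0.022, -0.85, -0.527, 855.097], [0.0, 0.0, 0.0, 1.0]]
{'t': 0.1, 'q': array([-1.32651073e+00,  3.07485026e-01,  1.50752013e+00,  3.09138095e-06,
        1.32840249e+00, -7.35221184e-02]), 'joint_velocities': array([-1.99356760e-03, -1.84498981e-03, -5.70707436e-04,  8.55772416e-06,
        1.10811938e-03,  1.74992887e-04]), 'effort': array([ 8.90469764e-04, -4.58528817e+01, -2.52607781e+01, -8.57199802e-05,
        5.56911284e-03, -7.24535994e-06]), 'tcp_pos': array([ 179.49547691, -545.6192258 ,  230.4892274 ]), 'tcp_rot': array([-9.04317319e-04,  9.87400978e-01,  1.58235535e-01, -7.58947081e-05]), 'force': array([-0.09742904, -0.52429758, -0.3751265 ]), 'wrist_torque': array([-0.00117631,  0.0367487 , -0.04343382]), 'grasp_force': 0.0, 'width': 1.0014661753460294}
```

View pics/top0.png

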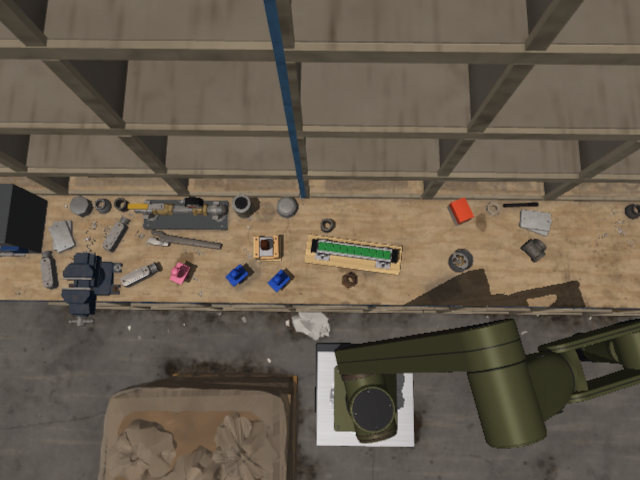

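View pics/side0.png

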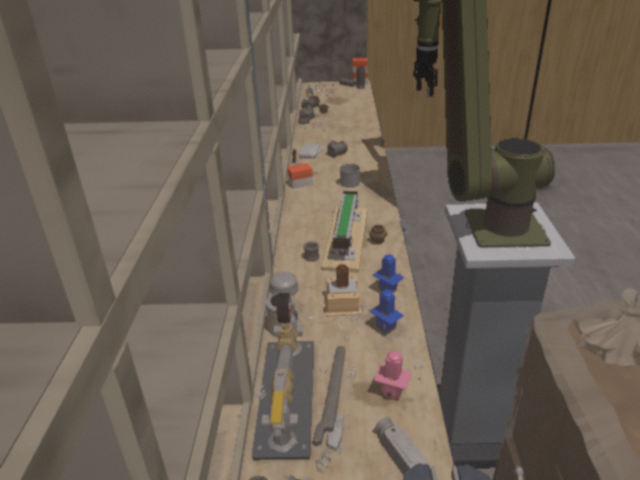

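```bash
python3 -c "
import station;print([n for n in dir(station) if n[0]!='_'])
try: print(station.grasp_offset)
except Exception as e: print(e)"
```

```text
['MotionError', 'close_job', 'get_image', 'grasp_offset', 'sense']
18.700000000000003
```

```bash
cat > h.py <<'E'
import numpy as np,cv2
def cloud(d):
    z=d["z_map"];v,u=np.mgrid[:480,:640]
    K=d["K"];p=np.stack([(u-K[0,2])/K[0,0]*z,(v-K[1,2])/K[1,1]*z,z,np.ones_like(z)],-1)
    P=(p@d["T"].T)[...,:3];P[z==0]=np.nan;return P
def ray(d,u,v,h):
    K,T=d["K"],d["T"];r=T[:3,:3]@np.array([(u-K[0,2])/K[0,0],(v-K[1,2])/K[1,1],1]);o=T[:3,3];return o+r*(h-o[2])/r[2]
def mask(d,lo,hi):
    return cv2.inRange(cv2.cvtColor(d["img"],cv2.COLOR_RGB2HSV),lo,hi)
E
python3 - <<'E'
from h import *
ims=[]
for n,(x0,y0,w,h) in dict(top=(150,190,260,110),side=(260,180,160,240)).items():
    d=dict(np.load(n+"0.npz"));P=cloud(d)
    g=mask(d,(50,110,50),(75,255,255));k,lab,st,c=cv2.connectedComponentsWithStats(g)
    i=1+st[1:,4].argmax();ys,xs=np.where(lab==i);Q=P[ys,xs];
    print(n,"green",st[i],c[i],np.nanmedian(Q,0).round(1),cv2.minAreaRect(np.c_[xs,ys].astype(np.float32)))
    m=Q[:,:2].mean(0);w_,V=np.linalg.eigh(np.cov((Q-Q.mean(0)).T));print(V[:,-1].round(3),(Q[Q[:,1].argmin()]).round(),Q[Q[:,1].argmax()].round())
    c_=cv2.resize(d["img"][y0:y0+h,x0:x0+w],None,fx=3 if n=="top" else 2.4,fy=3 if n=="top" else 2.4,interpolation=cv2.INTER_CUBIC)[:,:,::-1]
    cv2.imwrite(f"pics/{n}crop.png",c_)
    np.set_printoptions(linewidth=250,suppress=True)
    if n=="top":
        print("heights rest");print(P[228:266,248:290,2][::2,::2].round().astype(int))
        for v in (180,190,194,198,202,206,296,300,304): print(v,P[v,260].round(),P[v,350].round())
E
```

```text
top green [318 242  73  17 537] [354.12290503 250.02234637] [479.4  40.5  89.5] ((354.1399841308594, 249.9736328125), (72.15045166015625, 7.56633996963501), 7.765166282653809)Traceback (most recent call last):
  File "<stdin>", line 8, in <module>
    w, vt = gufunc(a, signature=signature)
            ~~~~~~^^^^^^^^^^^^^^^^^^^^^^^^
    raise LinAlgError("Eigenvalues did not converge")
numpy.linalg.LinAlgError: Eigenvalues did not converge
```

Run:
```python
from h import *
np.set_printoptions(linewidth=250,suppress=True)
for n,(x0,y0,w,h) in dict(top=(150,190,260,110),side=(260,180,160,240)).items():
    d=dict(np.load(n+"0.npz"));P=cloud(d)
    g=mask(d,(50,110,50),(75,255,255));k,lab,st,c=cv2.connectedComponentsWithStats(g)
    i=1+st[1:,4].argmax();ys,xs=np.where(lab==i);Q=P[ys,xs];Q=Q[np.isfinite(Q[:,0])]
    w_,V=np.linalg.eigh(np.cov((Q-Q.mean(0)).T));t=(Q-Q.mean(0))@V[:,-1]
    print(n,Q.mean(0).round(1),V[:,-1].round(3),t.min(),t.max())
    for a in range(-120,120,24):
        s=Q[(t>=a)&(t<a+24)];print(a,len(s),s.mean(0).round(1) if len(s) else"",end=";")
    print()
    f=3 if n=="top" else 2.4
    cv2.imwrite(f"pics/{n}crop.png",cv2.resize(d["img"][y0:y0+h,x0:x0+w],None,fx=f,fy=f,interpolation=cv2.INTER_CUBIC)[:,:,::-1])
    if n=="top":
        print("heights rest");print(np.nan_to_num(P[230:264,248:290,2])[::2,::2].round().astype(int))
        for v in (180,190,194,198,202,206,296,300,304): print(v,P[v,260].round(),P[v,350].round())
```

```text
top [479.3  40.4  89.2] [-0.122 -0.992 -0.01 ] -119.91902326719271 120.1037592337078
-120 51 [492.  147.4  89. ];-96 55 [489.7 123.8  90. ];-72 53 [486.8 100.4  90. ];-48 54 [483.8  76.2  89.7];-24 53 [480.9  52.4  89.2];0 55 [477.8  28.2  89.8];24 54 [474.6   4.5  90.4];48 53 [471.8 -18.9  89.8];72 54 [469.2 -42.7  87.2];96 51 [466.1 -66.   86.5];
heights rest
[[  0  -4  -5   0  -2   5   0  -1  -2  -1  -4  -1   3   5   3  -4   1   1   0   0   4]
 [  2  -5   0  -4   5   4   1  -7   2  -3   2  -1  -2  -5   6   3  -9   5   5  -8   7]
 [  4  -1  -2   6   6   3   2  -4  -2  -5  -1   6  -2  -4  -1  -2  -1  -2   3   4  -5]
 [  1   4  -9  -1  -7  54  -1   2  -4  -3  -8  -7  -1  49  51  52  -6   1  -2  -1  -9]
 [  8  -1  -2  46  57  54  62  57  53  57  57  53  53  53  48  41   5   0   7  -4   1]
 [  2   0  -2  54  49  59  53 105 106 105  56  54  49  45  50  48   2   0   1   2  -4]
 [ -2  -2  -2  52  50  57  48 115 110 112  93  59  53  49  48  51   5  -3   3  -6   6]
 [ -7   4  -2  49  61  52 108 112 117 123 107  54  58  50  52  58   2   0  -1  -1   0]
 [  3   4  -9  52  54  41  53 113 121 11
[... 651 characters left out ...]
  6]
 [  2  -8   3  -1  15   2   0   9  -6   4  -4   0  -3   0   4  -3  -8  -3   5  -5  -2]]
180 [745. 373.   3.] [751.  50.  -4.]
190 [711. 373.  -9.] [715.  50.  -6.]
194 [688. 369.  19.] [693.  51.  16.]
198 [680. 371.  -2.] [684.  50.  -4.]
202 [664. 370.   0.] [668.  50.   2.]
206 [649. 369.   4.] [654.  50.  -1.]
296 [331. 358.   0.] [335.  49.   1.]
300 [317. 357.  -0.] [321.  49.   2.]
304 [305. 360. -25.] [308.  49.  -5.]
side [485.7  83.   88.7] [-0.089 -0.996 -0.001] -66.37949325544024 58.11710638555923
-120 0 ;-96 0 ;-72 9 [492.2 141.4  87.6];-48 9 [486.9 119.8  89.6];-24 8 [485.8  93.6  89. ];0 9 [487.1  72.3  89.3];24 16 [482.   47.1  88.6];48 5 [480.7  29.3  87.6];72 0 ;96 0 ;
```

```bash
ls pics
```

```text
side0.png
sidecrop.png
top0.png
topcrop.png
```

View pics/topcrop.png

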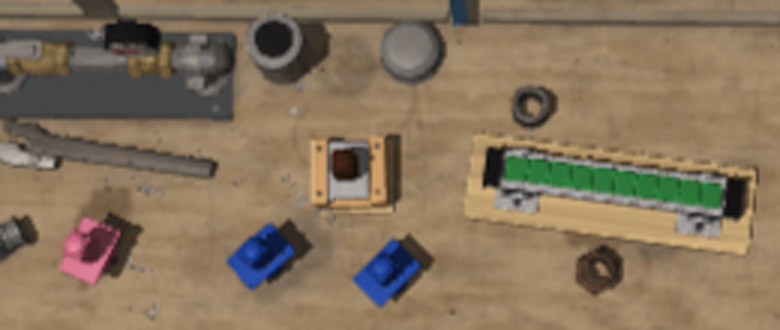

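View pics/sidecrop.png

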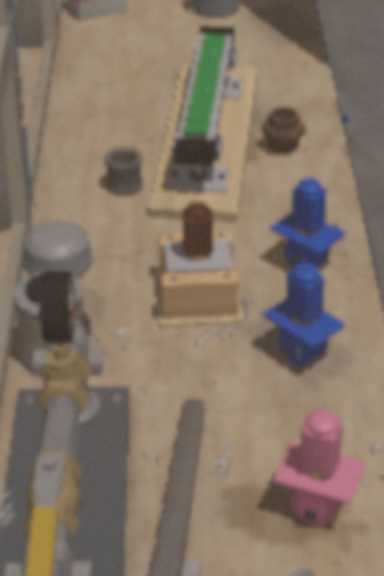

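The wanted roller is the dark-wood and steel one sitting in the wooden rest, at about (265,245) in the top view and (342,280) in the side view. The look-alikes are blue at (237,274) and (280,280) and pink at (180,272), and they don't fit the description. The crop confirms this. The rest's end blocks lie left and right, so its x axis runs along world y. The green strip runs from (318,245) to (390,255).

```bash
cat >> h.py <<'E'
from scipy.spatial.transform import Rotation as R
def go(s,p,yaw=None):
    """shift (30mm units) and turn (6deg units) in tool axes to put TCP at p, tool down, tool y along world yaw (rad, mod pi)"""
    q=np.asarray(s["tcp_rot"]);r=R.from_quat(q[[1,2,3,0]])
    sh=r.inv().apply(np.asarray(p,float)-s["tcp_pos"])/30
    if yaw is None: return sh.round(3)
    best=None
    for k in(0,np.pi):
        a=yaw+k;y=np.array([np.cos(a),np.sin(a),0]);z=np.array([0,0,-1.]);M=R.from_matrix(np.c_[np.cross(y,z),y,z])
        v=np.degrees((r.inv()*M).as_rotvec())/6
        if best is None or np.linalg.norm(v)<np.linalg.norm(best): best=v
    return sh.round(3),best.round(3)
E
python3 - <<'E'
from h import *
from station import sense
for n in("top","side"):
    d=dict(np.load(n+"0.npz"));P=cloud(d)
    box=(P[...,0]>440)&(P[...,0]<580)&(P[...,1]>210)&(P[...,1]<400)
    if n=="top":
        m=(box&(P[...,2]>38)).astype(np.uint8);k,lab,st,c=cv2.connectedComponentsWithStats(m)
        i=1+st[1:,4].argmax();Q=P[lab==i];print(n,st[i],"rest cloud",cv2.minAreaRect(Q[:,:2].astype(np.float32)))
        # plane cast at 52 of blob w/o handle
        ys,xs=np.where((lab==i)&(P[...,2]<66));W=np.array([ray(d,u,v,55)[:2] for u,v in zip(xs,ys)],np.float32);print("cast",cv2.minAreaRect(W))
        o=mask(d,(8,90,120),(25,255,255));ys,xs=np.where((o>0)&(lab==i));W=np.array([ray(d,u,v,52)[:2] for u,v in zip(xs,ys)],np.float32);print("orange",cv2.minAreaRect(W),len(W))
        H=P[box&(P[...,2]>80)];print("handle",H.mean(0),np.median(H,0),len(H))
        p=P[box&(P[...,2]>100)];print("cap",p.mean(0),len(p))
        b=mask(d,(12,60,120),(25,150,255))
    else:
        H=P[box&(P[...,2]>88)];print("side handle",np.median(H,0),H[:,1].min(),H[:,1].max(),H[:,0].min(),H[:,0].max(),len(H))
        T=P[box&(P[...,2]>50)&(P[...,2]<62)];print("side plate",T.mean(0),cv2.minAreaRect(T[:,:2].astype(np.float32)))
print(go(sense(),[480,-250,240],np.pi/2))
E
```

```text
top [254 236  25  23 509] rest cloud ((493.0050354003906, 337.0880126953125), (76.94468688964844, 83.12300872802734), 2.305462598800659)
cast ((491.8553771972656, 336.68756103515625), (75.72798919677734, 82.87081909179688), 0.7634265422821045)
orange ((493.3247985839844, 336.9057312011719), (75.70642852783203, 81.46813201904297), 2.3256940841674805) 218
handle [490.40950771 335.76848813 107.84901725] [490.33799333 335.88454805 110.24622251] 77
cap [491.87041337 336.62881717 111.09309736] 64
side handle [497.36865527 349.52082177 104.33104971] 328.9592164677467 355.91855659605744 482.7836684192917 511.79108271421904 167
side plate [497.4698349  349.8028381   53.48728857] ((498.1905212402344, 341.8843078613281), (75.57088470458984, 86.40907287597656), 2.7192258834838867)
(array([12.594, -6.231, -0.304]), array([-1.700e-02,  1.000e-03,  3.035e+00]))
```

```bash
python3 -m pendant '[[[12.6,-6.23,0],[0,0,3.2],1],[[12.6,-6.23,0],[0,0,3.2],1],[[12.6,-6.23,0],[0,0,3.2],1],[[12.6,-6.23,0],[0,0,3.2],1],[[12.6,-6.23,0],[0,0,3.2],1],[[12.6,-6.23,0],[0,0,3.2],1],[[12.6,-6.23,0],[0,0,3.2],1],[[12.6,-6.23,0],[0,0,3.2],1],[[12.6,-6.23,0],[0,0,3.2],1],[[12.6,-6.23,0],[0,0,3.2],1]]'
python3 - <<'E'
from h import *
from station import sense
s=sense();print(s["t"],s["tcp_pos"],go(s,[494,338,150],np.radians(92.3)))
E
```

```text
t: 0.93
tcp_pos: [475.0, -254.7, 231.0]
tcp_rot: [-0.0, 1.0, -0.009, -0.0]
force: [-0.4, -0.6, 0.2]
width: 0.996
grasp_force: 0.0
0.9333 [ 474.99557903 -254.71981713  231.02188933] (array([  0.293, -19.765,   2.706]), array([-0.003,  0.005, -0.549]))
```

```bash
python3 -m pendant '[[[0.29,-19.7,2.7],[0,0,-0.5],1],[[0.29,-19.7,2.7],[0,0,-0.5],1],[[0.29,-19.7,2.7],[0,0,-0.5],1],[[0.29,-19.7,2.7],[0,0,-0.5],1],[[0.29,-19.7,2.7],[0,0,-0.5],1],[[0.29,-19.7,2.7],[0,0,-0.5],1],[[0.29,-19.7,2.7],[0,0,-0.5],1],[[0.29,-19.7,2.7],[0,0,-0.5],1],[[0.29,-19.7,2.7],[0,0,-0.5],1],[[0.29,-19.7,2.7],[0,0,-0.5],1]]'
python3 - <<'E'
from h import *
from station import sense
s=sense();print(s["t"],s["tcp_pos"],go(s,[494,338,150],np.radians(92.3)))
E
```

```text
t: 1.77
tcp_pos: [486.7, 157.9, 174.3]
tcp_rot: [0.0, 1.0, 0.018, -0.0]
force: [0.1, 0.2, -0.3]
width: 1.001
grasp_force: 0.0
1.7667 [486.67811717 157.90490814 174.25820232] (array([ 0.455, -5.991,  0.807]), array([ 0.002,  0.004, -0.048]))
```

```bash
python3 -m pendant '[[[0.45,-6,0.8],[0,0,0],1],[[0.45,-6,0.8],[0,0,0],1],[[0.45,-6,0.8],[0,0,0],1],[[0.45,-6,0.8],[0,0,0],1],[[0.45,-6,0.8],[0,0,0],1],[[0.45,-6,0.8],[0,0,0],1],[[0.45,-6,0.8],[0,0,0],1]]'
python3 - <<'E'
from h import *
from station import *
s=sense();print(s["t"],s["tcp_pos"],go(s,[494,338,150],np.radians(92.3)))
o=[]
for n,(x,y,f) in dict(top=(215,205,6),side=(295,225,5)).items():
    d=get_image(n);np.savez(n+"1.npz",**d);o.append(cv2.resize(d["img"][y:y+80,x:x+60][:, :, ::-1],(390,520),interpolation=cv2.INTER_CUBIC) if n=="side" else cv2.resize(d["img"][y:y+80,x+20:x+80][:, :, ::-1],(390,520),interpolation=cv2.INTER_CUBIC))
cv2.imwrite("pics/near1.png",np.hstack(o))
E
```

```text
t: 2.35
tcp_pos: [493.8, 336.6, 149.8]
tcp_rot: [0.001, 1.0, 0.019, -0.001]
force: [-0.2, -0.6, -0.4]
width: 0.997
grasp_force: 0.0
2.35 [493.8047091  336.58622744 149.83886433] (array([ 0.008, -0.047, -0.005]), array([ 0.015,  0.015, -0.027]))
```

View pics/near1.png

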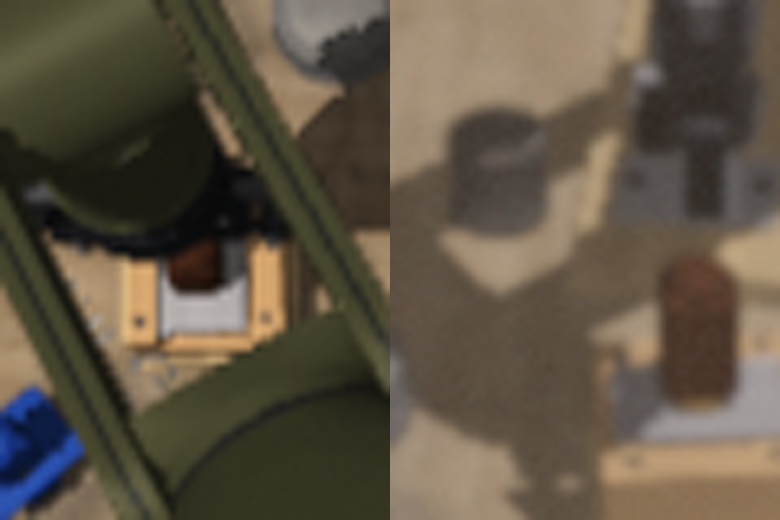

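The fingers stand over the handle, with the finger at (705,180) and the handle at (698,330) in the side half of the crop. That puts it within about 2 mm, so I'm descending.

```bash
python3 -m pendant '[[[0.02,-0.03,1],[0,0,0],1],[[0.02,-0.03,2],[0,0,0],1],[[0.02,-0.03,2.6],[0,0,0],1],[[0.02,-0.03,2.79],[0,0,0],1],[[0.02,-0.03,2.79],[0,0,0],1],[[0.02,-0.03,2.79],[0,0,0],0.5],[[0.02,-0.03,2.79],[0,0,0],0.4],[[0.02,-0.03,2.79],[0,0,0],0.3],[[0.02,-0.03,2.79],[0,0,0],0.2],[[0.02,-0.03,2.79],[0,0,0],0.1]]' 40
python3 -m pendant '[[[0,0,0],[0,0,0],0],[[0,0,0],[0,0,0],0],[[0,0,0],[0,0,0],0],[[0,0,0],[0,0,0],0]]' 100
```

```text
t: 3.28
tcp_pos: [495.7, 337.7, 68.1]
tcp_rot: [-0.001, 1.0, 0.018, 0.001]
force: [0.5, -0.3, 2.9]
width: 0.298
grasp_force: 21.6
t: 3.62
tcp_pos: [495.7, 337.5, 68.2]
tcp_rot: [-0.0, 1.0, 0.018, 0.001]
force: [0.3, -0.3, 6.5]
width: 0.296
grasp_force: 97.6
```

Run:
```python
from h import *
for n,(x0,y0,x1,y1) in dict(top=(248,230,288,266),side=(318,262,370,318)).items():
    d=dict(np.load(n+"0.npz"));hsv=cv2.cvtColor(d["img"],cv2.COLOR_RGB2HSV)
    for nm,m,h in(("plate",(hsv[...,1]<60)&(hsv[...,2]>90),58),("wood",(hsv[...,1]>85)&(hsv[...,2]>150)&(abs(cloud(d)[...,2]-52)<12),52)):
        k,lab,st,c=cv2.connectedComponentsWithStats(m[y0:y1,x0:x1].astype(np.uint8))
        for i in np.argsort(-st[1:,4])[:2]+1:
            ys,xs=np.where(lab==i);W=np.array([ray(d,u+x0,v+y0,h)[:2] for u,v in zip(xs,ys)],np.float32)
            if len(W)>8: print(n,nm,st[i],[np.round(q,1) for q in cv2.minAreaRect(W)],W.min(0).round(),W.max(0).round())
```

```text
top plate [ 11   7  14  20 145] [array([493.5, 337.9]), array([65.4, 44.1]), np.float64(2.2)] [460. 315.] [526. 361.]
top plate [ 0 24  4  5  9] [array([460.3, 392. ]), array([12.5, 10.5]), np.float64(64.3)] [453. 386.] [466. 396.]
top wood [  6   6   5  22 104] [array([493.5, 370.9]), array([72.6, 13.6]), np.float64(2.2)] [457. 363.] [530. 379.]
top wood [25  6  6 22 89] [array([494.8, 304.6]), array([73.1, 14.2]), np.float64(4.8)] [458. 295.] [531. 314.]
side plate [ 10  17  29  14 259] [array([497.8, 345.1]), array([67.7, 51.5]), np.float64(0.2)] [464. 319.] [532. 371.]
side plate [43 43  5  8 23] [array([451.7, 431.9]), array([24.8,  9.2]), np.float64(87.2)] [447. 419.] [456. 444.]
side wood [ 10  31  31   7 155] [array([496. , 376.8]), array([71.9, 20. ]), np.float64(2.0)] [460. 366.] [532. 388.]
side wood [13 15  5  4 12] [array([518.1, 308. ]), array([11.4,  9.6]), np.float64(21.0)] [515. 301.] [525. 314.]
```

The roller's plate is 65 mm along world x, and the gripped width (25 mm) matches the handle's 26 mm side. So the roller's x axis is along world x. I'll regrasp with the fingers closing along the roller's x, which holds pitch better, and turn in place with the gripper open.

```bash
python3 -m pendant '[[[0,0,0],[0,0,0],0.6],[[0,0,0],[0,0,0],1],[[0,0,0],[0,0,0],1],[[0,0,0],[0,0,0],1],[[0,0,-0.05],[0,0,0],1]]' 40
python3 - <<'E'
from h import *
from station import *
s=sense();print(s["q"],s["tcp_pos"],s["force"],go(s,[495.7,337.6,66],np.radians(2.2)))
E
```

```text
t: 4.03
tcp_pos: [494.7, 337.1, 68.1]
tcp_rot: [0.0, 1.0, 0.018, -0.0]
force: [0.9, 1.0, -0.1]
width: 0.973
grasp_force: 0.0
[5.27505874e-01 4.99672279e-01 1.65368438e+00 8.02094508e-05
 9.89336324e-01 2.06317351e+00] [494.73090582 337.08384436  68.07247278] [ 0.93185206  1.0330908  -0.12527734] (array([ 0.033, -0.016,  0.069]), array([1.1000e-02, 4.0000e-03, 1.4968e+01]))
```

```bash
python3 -m pendant '[[[0.03,-0.02,0],[0,0,-1.1],1],[[0.03,-0.02,0],[0,0,-2.2],1],[[0.03,-0.02,0],[0,0,-3.3],1],[[0.03,-0.02,0],[0,0,-4.4],1],[[0.03,-0.02,0],[0,0,-5.5],1],[[0.03,-0.02,0],[0,0,-6.6],1],[[0.03,-0.02,0],[0,0,-7.7],1],[[0.03,-0.02,0],[0,0,-8.8],1],[[0.03,-0.02,0],[0,0,-9.9],1]]'
python3 -m pendant '[[[0,0,0],[0,0,-1.1],1],[[0,0,0],[0,0,-2.2],1],[[0,0,0],[0,0,-3.3],1],[[0,0,0],[0,0,-4.4],1],[[0,0,0],[0,0,-5.13],1],[[0,0,0],[0,0,-5.13],1]]'
python3 - <<'E'
from h import *
from station import *
s=sense();print(s["q"],s["tcp_pos"],s["force"],go(s,[495.7,337.6,66],np.radians(2.2)))
E
```

```text
t: 4.78
tcp_pos: [496.0, 337.9, 68.5]
tcp_rot: [-0.0, 0.858, 0.513, -0.0]
force: [1.5, 0.5, -0.1]
width: 1.002
grasp_force: 0.0
t: 5.28
tcp_pos: [496.1, 337.9, 68.6]
tcp_rot: [0.0, 0.693, 0.721, 0.0]
force: [0.4, -1.0, 0.2]
width: 1.007
grasp_force: 0.2
[ 5.27602583e-01  5.00339099e-01  1.65060503e+00 -1.62669880e-05
  9.90589438e-01  4.87583363e-01] [496.07921329 337.90170283  68.56084052] [ 0.42695773 -0.97224669  0.16263254] (array([-0.01 , -0.013,  0.085]), array([ 0.001, -0.   ,  0.016]))
```

Close on the handle and lift.

```bash
python3 -m pendant '[[[0,0,0.06],[0,0,0],0.6],[[0,0,0.06],[0,0,0],0.4],[[0,0,0.06],[0,0,0],0.2],[[0,0,0.06],[0,0,0],0],[[0,0,0.06],[0,0,0],0]]' 60
python3 -m pendant '[[[0,0,0],[0,0,0],0],[[0,0,0],[0,0,0],0],[[0,0,0],[0,0,0],0]]' 115
python3 -m pendant '[[[0,0,-0.5],[0,0,0],0],[[0,0,-1],[0,0,0],0],[[0,0,-2],[0,0,0],0],[[0,0,-3],[0,0,0],0],[[0,0,-4],[0,0,0],0],[[0,0,-4],[0,0,0],0],[[0,0,-4],[0,0,0],0],[[0,0,-4],[0,0,0],0]]'
```

```text
t: 5.7
tcp_pos: [495.7, 337.8, 66.6]
tcp_rot: [-0.0, 0.694, 0.72, -0.0]
force: [-0.9, -0.3, 0.3]
width: 0.295
grasp_force: 0.1
t: 5.95
tcp_pos: [497.6, 338.5, 68.1]
tcp_rot: [0.001, 0.693, 0.721, 0.002]
force: [0.0, -1.2, 4.2]
width: 0.008
grasp_force: 9.9
t: 6.62
tcp_pos: [495.7, 337.6, 186.4]
tcp_rot: [0.0, 0.694, 0.72, -0.0]
force: [-0.1, 0.1, -0.2]
width: -0.001
grasp_force: 0.0
```

Run:
```python
from h import *
from station import *
s=sense();print(s["q"],s["tcp_pos"],s["tcp_rot"],s["force"],s["width"])
d=get_image("side");np.savez("side2.npz",**d)
cv2.imwrite("pics/lift.png",cv2.resize(d["img"][190:320,290:410][:,:,::-1],None,fx=4,fy=4,interpolation=cv2.INTER_CUBIC))
```

```text
[ 5.27587066e-01  3.76866410e-01  1.51666464e+00 -1.13786297e-04
  1.24832397e+00  4.89508618e-01] [495.70116114 337.63014682 186.43861955] [ 1.60482421e-05  6.93503672e-01  7.20453078e-01 -1.40933876e-04] [-0.1014313   0.07952825 -0.20947613] -0.0013517159418214
```

View pics/lift.png

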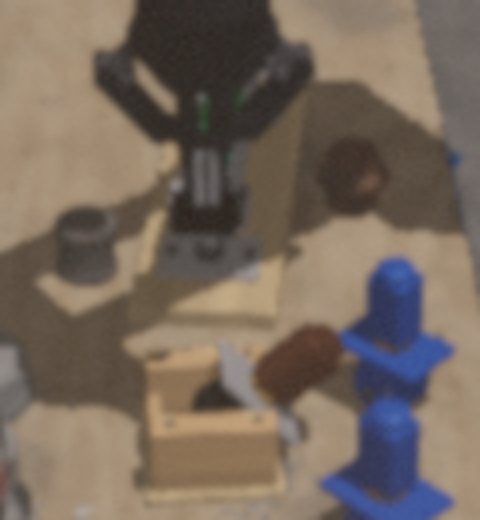

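The picture shows the second grasp missed. The roller has tipped in the rest, with its handle lying toward the robot at (300,360) and its plate tilted at (255,400). I'll move the arm aside and look properly before mending it.

```bash
python3 -m pendant '[[[8,0,-1.5],[0,0,0],1],[[8,0,-1.5],[0,0,0],1],[[8,0,-1.5],[0,0,0],1],[[8,0,-1.5],[0,0,0],1],[[8,0,-1.5],[0,0,0],1],[[8,0,-1.5],[0,0,0],1],[[8,0,-1.5],[0,0,0],1]]'
python3 - <<'E'
from h import *
from station import *
s=sense();print(s["tcp_pos"])
o=[]
for n,(x,y) in dict(top=(240,222),side=(310,245)).items():
    d=get_image(n);np.savez(n+"3.npz",**d);o.append(cv2.resize(d["img"][y:y+66,x:x+50][:,:,::-1],(400,528),interpolation=cv2.INTER_CUBIC))
    P=cloud(d)
    if n=="top":
        np.set_printoptions(linewidth=250);print(np.nan_to_num(cv2.medianBlur(P[...,2].astype(np.float32),3))[232:272:2,250:290:2].round().astype(int))
cv2.imwrite("pics/tip.png",np.hstack(o))
E
```

```text
t: 7.25
tcp_pos: [485.3, 585.0, 229.8]
tcp_rot: [-0.002, 0.692, 0.722, 0.001]
force: [0.2, 1.0, -0.1]
width: 0.97
grasp_force: 0.0
[485.27983376 585.04005883 229.78545419]
[[-4 -1 -1  1 -1 -2 -1 -3  0  0  1  3  2  2 -3 -3  2  4  0 -2]
 [-1  0 -1 -1 -1 -3 -1  0  0 -1 -1  0 -4 -2 -3 -2 -3  4  4  4]
 [-2 -2  3  3 46 -2 -3  2  0  0  5  5 45 48  8  2 -1  0  0  0]
 [ 1  1 51 53 49 33 33 33 30 30 29 34 51 52 49  8 -2 -2  0  0]
 [ 1  1 49 48 47 32 20 20 21 21 20 27 53 51 49  8 -2 -1 -1  3]
 [-1  1 50 50 46 15  7  7  6  5  5  6 51 52 52  4 -2  0 -1 -1]
 [-3 -4 47 51 49 17  7  8  8  9  6 10 53 53 49  7 -2 -1 -2  0]
 [-3 -3 47 53 50 21 35 41 41 43 38 29 53 54 52  9 -3 -2 -2 -2]
 [-2  1 49 49 53 68 67 70 70 63 68 50 49 48 48  6 -3  1  0  0]
 [ 0 -3 47 51 57 66 66 69 66 64 66 63 49 48 48  6 -1  1  0  0]
 [-3 -3 50 51 54 60 59 58 60 59 62 61 48 49 49  5 -1 -1 -1 -2]
 [-1 -3 48 51 53 55 56 61 61 58 54 51 46 53 53  8 -2  1 -1 -2]
 [ 0 -1 48 53 48 48 67 67 65 72 50 47 48 52 52 11 -1  1 -1 -2]
 [ 4  2 25 45 44 40 73 77 80 78 47 37 39 32 22  8  1  0  1 -1]
 [-1  1  1 11 10 27 80 84 84 83 39 32 15  5  7  0 -4 -1 -1  2]
 [ 4  0  0  4  3 10 92 88 89 87 33 18 -1  2  1  0 -4  0  0 -1]
 [ 2  0  0  0 -1  1 86 90 90 87  3  0  0 -1  0  1  0  0  0 -2]
 [-1 -1  1 -2 -2 -1 85 87 86 82  3 -2 -1 -1  1  1  1  1  2 -2]
 [-2  0  0 -2 -2  0  3 84 85 75 -2  3 -3  0  1  0  1 -1 -3 -1]
 [-3 -2  1  1 -3  3  1 -1  3 -3 -3 -5 -3 -1  0 48  3  0 -3 -1]]
```

View pics/tip.png

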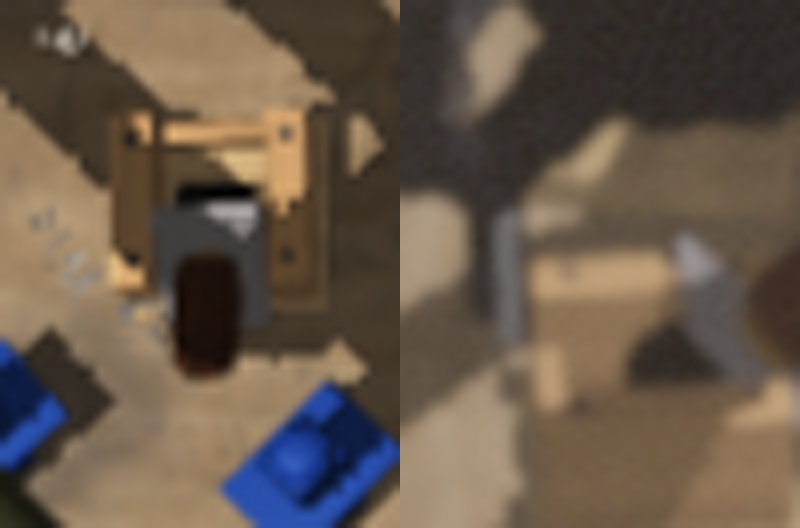

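The rest's end blocks lie at ±y (z≈52) with low rails at ±x (z≈30), so rest x is along world y. The roller had been sitting crosswise in the pocket and has tipped toward the robot. Its handle runs from (208,255) to (208,375) in the top half of the crop. Next I'll measure its tilt.

Run:
```python
from h import *
for n,(x0,y0,x1,y1) in dict(top=(254,240,282,274),side=(330,245,375,300)).items():
    d=dict(np.load(n+"3.npz"));P=cloud(d);hsv=cv2.cvtColor(d["img"],cv2.COLOR_RGB2HSV)
    w=np.zeros((480,640),bool);w[y0:y1,x0:x1]=1
    H=w&((hsv[...,0]<12)|(hsv[...,0]>172))&(hsv[...,1]>90)&(hsv[...,2]<110)&(P[...,2]>45)
    G=w&(hsv[...,1]<70)&(hsv[...,2]>50)&(P[...,2]>40)&(P[...,1]>300)&(P[...,1]<375)
    for nm,m in(("handle",H),("plate",G)):
        Q=P[m];Q=Q[np.isfinite(Q).all(1)]
        if len(Q)<10: print(n,nm,len(Q));continue
        c=np.median(Q,0);Q=Q[np.linalg.norm(Q-c,axis=1)<60];c=Q.mean(0);_,sv,V=np.linalg.svd(Q-c,full_matrices=False)
        print(n,nm,len(Q),c.round(1),"sv",(sv/len(Q)**.5).round(1),V.round(2).tolist(),"min",Q.min(0).round(),"max",Q.max(0).round())
```

```text
top handle 96 [439.  334.5  82.2] sv [15.8  6.8  5.1] [[-0.87, -0.05, 0.5], [0.08, -1.0, 0.05], [-0.49, -0.08, -0.87]] min [415. 322.  60.] max [467. 347.  99.]
top plate 108 [476.1 336.   60.5] sv [14.3 10.6  6. ] [[0.0, 1.0, 0.08], [-0.66, 0.06, -0.74], [-0.75, -0.05, 0.66]] min [456. 314.  41.] max [494. 359.  77.]
side handle 177 [446.6 346.4  73. ] sv [12.1  7.9  4.2] [[0.64, 0.09, -0.77], [0.72, -0.43, 0.55], [-0.28, -0.9, -0.33]] min [431. 329.  46.] max [469. 355.  92.]
side plate 146 [481.5 342.2  58.2] sv [15.2  9.7  7.6] [[0.15, -0.99, -0.0], [-0.57, -0.09, -0.82], [-0.81, -0.12, 0.57]] min [450. 301.  42.] max [500. 366.  73.]
```

```bash
cat >> h.py <<'E'
def goR(s,p,y,z):
    """as go, tool y along y, tool z along z (both signs of y listed)"""
    q=np.asarray(s["tcp_rot"]);r=R.from_quat(q[[1,2,3,0]]);z=np.array(z,float);z/=np.linalg.norm(z);out=[]
    for k in(1,-1):
        yy=k*np.array(y,float);yy-=z*(yy@z);yy/=np.linalg.norm(yy);M=R.from_matrix(np.c_[np.cross(yy,z),yy,z])
        out.append(np.degrees((r.inv()*M).as_rotvec())/6)
    return (r.inv().apply(np.array(p,float)-s["tcp_pos"])/30).round(3),[o.round(3) for o in out]
E
python3 - <<'E'
from h import *
from station import sense
s=sense();f=np.radians(20)
print(goR(s,[428,337,140],[-.035,1,0],[np.sin(f),0,-np.cos(f)]))
print(goR(s,[428,337,140],[-.035,1,0],[0,0,-1]))
d=dict(np.load("top0.npz"));P=cloud(d);m=mask(d,(110,120,60),(125,255,255))>0
k,lab,st,c=cv2.connectedComponentsWithStats(m.astype(np.uint8))
for i in range(1,k):
    if st[i,4]>80: Q=P[lab==i];print(np.nanmin(Q,0).round(),np.nanmax(Q,0).round(),np.nanmedian(Q[Q[:,2]>85],0).round())
E
```

```text
(array([-7.958, -2.24 ,  2.988]), [array([ -2.557,  -2.703, -14.754]), array([-2.709,  2.563, 14.909])])
(array([-7.958, -2.24 ,  2.988]), [array([-4.2000e-02,  4.0000e-03, -1.4947e+01]), array([4.0000e-03, 4.2000e-02, 1.5053e+01])])
[362. 397.  -4.] [430. 469. 116.] [394. 432. 104.]
[344. 256.  -3.] [414. 326. 119.] [378. 291. 104.]
```

```bash
python3 -m pendant '[[[-7.96,-1,0],[0,0,-1.1],0.62],[[-7.96,-1,0],[0,0,-2.2],0.62],[[-7.96,-1,0],[0,0,-3.3],0.62],[[-7.96,-1,0],[0,0,-4.4],0.62],[[-7.96,-1,0],[0,0,-5.5],0.62],[[-7.96,-1,0],[0,0,-6.6],0.62],[[-7.96,-1,0],[0,0,-7.7],0.62],[[-7.96,-1,0],[0,0,-8.8],0.62],[[-7.96,-1,0],[0,0,-9.9],0.62],[[-7.96,-1,0],[0,0,-11],0.62]]'
python3 - <<'E'
from h import *
from station import sense
s=sense();f=np.radians(20)
print(goR(s,[428,337,140],[-.035,1,0],[np.sin(f),0,-np.cos(f)]))
E
```

```text
t: 8.18
tcp_pos: [464.9, 334.9, 230.6]
tcp_rot: [-0.001, 0.188, 0.982, -0.001]
force: [-0.2, 0.4, -0.2]
width: 0.622
grasp_force: 0.0
(array([ 1.164, -0.379,  3.024]), [array([-0.6  , -3.326, -3.875]), array([-4.592,  0.828, 25.726])])
```

```bash
python3 -m pendant '[[[1.16,-0.38,1],[-0.15,-0.83,-0.97],0.62],[[1.16,-0.38,2],[-0.3,-1.66,-1.94],0.62],[[1.16,-0.38,3],[-0.45,-2.5,-2.9],0.62],[[1.16,-0.38,3],[-0.6,-3.33,-3.87],0.62],[[1.16,-0.38,3],[-0.6,-3.33,-3.87],0.62],[[1.16,-0.38,3],[-0.6,-3.33,-3.87],0.62],[[1.16,-0.38,3],[-0.6,-3.33,-3.87],0.62]]'
python3 - <<'E'
from h import *
from station import *
s=sense();f=np.radians(20);print(s["q"])
print(goR(s,[452,337,53.5],[-.035,1,0],[np.sin(f),0,-np.cos(f)]))
o=[]
for n,(x,y) in dict(top=(235,222),side=(310,240)).items():
    d=get_image(n);o.append(cv2.resize(d["img"][y:y+66,x:x+50][:,:,::-1],(400,528),interpolation=cv2.INTER_CUBIC))
cv2.imwrite("pics/pre.png",np.hstack(o))
E
```

```text
t: 8.77
tcp_pos: [428.3, 338.5, 141.0]
tcp_rot: [0.174, -0.014, 0.985, -0.003]
force: [-0.1, 0.4, 0.1]
width: 0.622
grasp_force: 0.0
[ 0.75117662  0.26641684  1.90740175 -0.3554849   0.74014513 -0.61111144]
(array([ 0.258, -0.038,  3.009]), [array([-0.012,  0.006, -0.045]), array([9.0000e-03, 1.8000e-02, 2.9955e+01])])
```

View pics/pre.png

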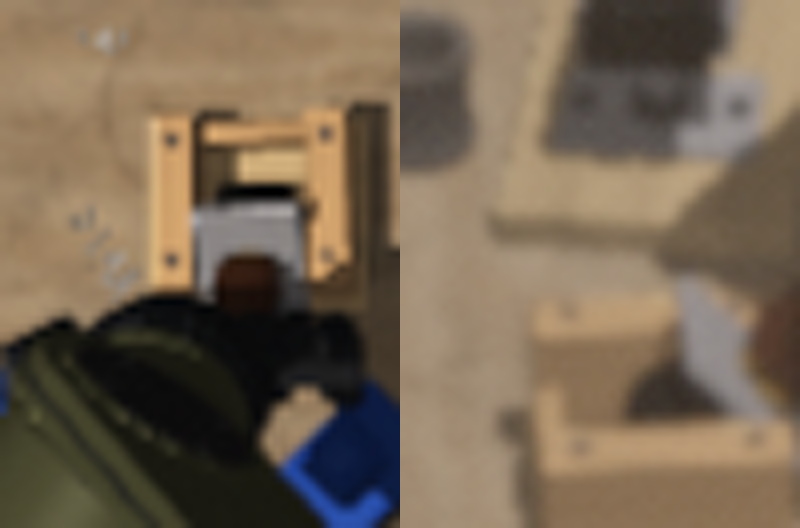

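The top half of the crop shows the handle at (248,285), still tipped, with the gripper lined up behind it. I'll descend onto it in steps.

```bash
python3 -m pendant '[[[0.25,-0.04,1],[0,0,0],0.62],[[0.25,-0.04,1.8],[0,0,0],0.62],[[0.25,-0.04,2.5],[0,0,0],0.62],[[0.25,-0.04,3],[0,0,0],0.62],[[0.25,-0.04,3],[0,0,0],0.62]]' 40
python3 -m pendant '[[[0,0,0],[0,0,0],0.4],[[0,0,0],[0,0,0],0.2],[[0,0,0],[0,0,0],0.1],[[0,0,0],[0,0,0],0]]' 40
```

```text
t: 9.28
tcp_pos: [454.5, 337.9, 52.4]
tcp_rot: [0.174, -0.013, 0.985, -0.003]
force: [-0.2, -0.1, -0.2]
width: 0.622
grasp_force: 0.0
t: 9.62
tcp_pos: [454.1, 338.3, 55.8]
tcp_rot: [0.176, -0.014, 0.984, -0.003]
force: [4.5, -3.7, -1.6]
width: 0.297
grasp_force: 42.4
```

```bash
python3 -m pendant '[[[0,0,0],[0,0,0],0],[[0,0,0],[0,0,0],0],[[-0.1,0,-0.28],[0,0,0],0],[[-0.34,0,-0.94],[0,0,0],0],[[-0.7,0,-1.9],[0,0,0],0],[[-1.1,0,-3],[0,0,0],0],[[-1.5,0,-4.1],[0,0,0],0],[[-1.5,0,-4.1],[0,0,0],0],[[-1.5,0,-4.1],[0,0,0],0]]' 115
python3 - <<'E'
from h import *
from station import *
s=sense();print(s["q"],s["tcp_pos"],s["force"],s["wrist_torque"],s["width"])
d=get_image("side");np.savez("side4.npz",**d);P=cloud(d);hsv=cv2.cvtColor(d["img"],cv2.COLOR_RGB2HSV)
m=(abs(P[...,1]-338)<45)&(P[...,2]>70)&(P[...,0]>430)&(P[...,0]<560)
G=m&(hsv[...,1]<70)&(hsv[...,2]>70);Q=P[G];c=Q.mean(0);print(len(Q),c,np.linalg.svd(Q-c,full_matrices=False)[2].round(2),Q.min(0),Q.max(0))
cv2.imwrite("pics/lift2.png",cv2.resize(d["img"][190:300,310:410][:,:,::-1],None,fx=5,fy=5,interpolation=cv2.INTER_CUBIC))
E
```

```text
t: 10.37
tcp_pos: [454.1, 341.6, 189.1]
tcp_rot: [0.177, -0.014, 0.984, 0.0]
force: [-1.0, 1.1, -4.2]
width: 0.286
grasp_force: 114.1
[ 0.7179382   0.22625149  1.81212847 -0.30472872  0.84928058 -0.70778565] [454.08479044 341.61602228 189.13598979] [-0.98677924  1.09213949 -4.15204078] [-0.0050226   0.42843943 -0.00993666] 0.28556117210834137
432 [470.89379111 354.68562467 188.70405619] [[ 0.21  0.14 -0.97]
 [ 0.97  0.11  0.23]
 [ 0.14 -0.98 -0.11]] [430.19033854 294.14192468 142.70485621] [508.17740793 369.71289623 362.7055475 ]
```

View pics/lift2.png

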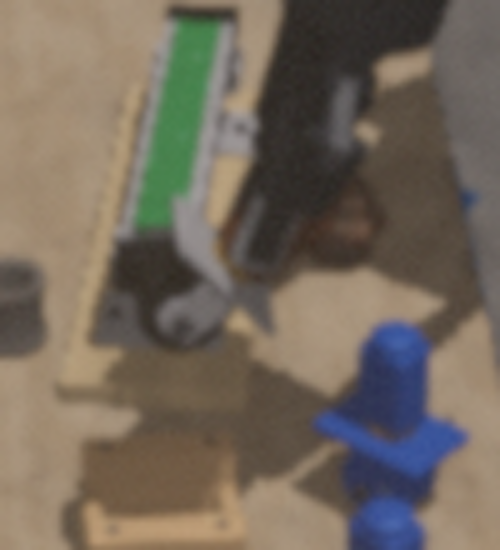

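The roller is off the rest and held. The crop shows the plate running from (180,200) to (265,330) and the axle at (180,318). I'll get its tilt from the vector between axle and grasp point.

Run:
```python
from h import *
d=dict(np.load("side4.npz"));K,T=d["K"],d["T"];s=dict(tcp=[454.1,341.6,189.1])
def rayY(u,v,Y):
    r=T[:3,:3]@np.array([(u-K[0,2])/K[0,0],(v-K[1,2])/K[1,1],1]);o=T[:3,3];return o+r*(Y-o[1])/r[1]
G=np.array([447.7,341.6,206.7])
for Y in(355,362):
    a=rayY(310+180/5,190+318/5,Y);w=a-G;print(a.round(1),w.round(1),np.hypot(w[0],w[2]),np.degrees(np.arctan2(w[0],-w[2])))
    p1,p2=rayY(310+182/5,190+198/5,Y+3),rayY(310+265/5,190+325/5,Y+3);e=p2-p1;print("plate",p1.round(),p2.round(),np.degrees(np.arctan2(-e[2],-e[0])))
hs=cv2.cvtColor(d["img"],cv2.COLOR_RGB2HSV);P=cloud(d)
w=np.zeros((480,640),bool);w[225:262,342:366]=1
Q=P[w&(hs[...,1]<70)&(hs[...,2]>90)&(P[...,2]>110)&(P[...,1]>300)];c=np.median(Q,0);Q=Q[np.linalg.norm(Q-c,axis=1)<40];print(len(Q),c,np.linalg.svd(Q-Q.mean(0))[2].round(2),np.degrees(0))
```

```text
[487.6 355.  157.4] [ 39.9  13.4 -49.3] 63.39207271435491 38.97477865133579
plate [486. 358. 224.] [449. 358. 155.] 61.582253095479906
[487.7 362.  162.1] [ 40.   20.4 -44.6] 59.886109129150704 41.911310814503786
plate [486. 365. 228.] [449. 365. 159.] 61.58225309547995
254 [476.29447538 361.40008363 179.62752653] [[-0.34  0.39 -0.86]
 [-0.92 -0.33  0.21]
 [ 0.2  -0.86 -0.47]] 0.0
```

```bash
cat >> h.py <<'E'
def place(G,phi,yy,off=18.7):
    """tool pose for grasp point G; tool y=yy (unit, horizontal), tool z leaning by phi(rad) along -(yy turned so)"""
    yy=np.array(yy,float);h=np.array([-yy[1],yy[0],0])   # yy turned +90
    z=h*np.sin(phi)+np.array([0,0,-np.cos(phi)]);return np.array(G)+off*z,yy,z
E
python3 - <<'E'
from h import *
from station import sense
s=sense();p=place([490,338,205],np.radians(25),[.999,.04,0]);print(p);print(goR(s,*p))
E
```

```text
(array([489.68388154, 345.89505853, 188.05204438]), array([0.999, 0.04 , 0.   ]), array([-0.01690473,  0.42219564, -0.90630779]))
(array([-1.181,  0.156,  0.382]), [array([-0.693,  5.971, 15.188]), array([ -5.865,  -0.681, -13.945])])
```

```bash
python3 -m pendant '[[[-0.2,0,0],[-0.05,0.42,1.07],0],[[-0.4,0,0],[-0.1,0.84,2.14],0],[[-0.6,0,0.1],[-0.15,1.26,3.2],0],[[-0.8,0,0.2],[-0.2,1.68,4.27],0],[[-1,0,0.3],[-0.24,2.1,5.34],0],[[-1.18,0.15,0.38],[-0.29,2.52,6.4],0],[[-1.18,0.15,0.38],[-0.34,2.94,7.47],0],[[-1.18,0.15,0.38],[-0.39,3.36,8.54],0],[[-1.18,0.15,0.38],[-0.44,3.78,9.6],0],[[-1.18,0.15,0.38],[-0.48,4.2,10.7],0]]'
python3 - <<'E'
from h import *
from station import sense
s=sense();p=place([490,338,205],np.radians(25),[.999,.04,0]);print(goR(s,*p),s["q"],s["wrist_torque"])
E
```

```text
t: 11.25
tcp_pos: [488.8, 344.8, 184.3]
tcp_rot: [-0.061, 0.506, 0.853, 0.109]
force: [0.3, -0.8, -3.6]
width: 0.282
grasp_force: 113.8
(array([ 0.044,  0.057, -0.114]), [array([-0.263,  1.782,  4.418]), array([ -2.427,  -0.359, -25.471])]) [ 0.40218259  0.32208692  1.64510822  0.25831596  1.08315839 -0.20949442] [-0.23839227 -0.01582911 -0.0051192 ]
```

```bash
python3 -m pendant '[[[0.04,0.05,-0.1],[-0.06,0.44,1.1],0],[[0.04,0.05,-0.1],[-0.12,0.88,2.2],0],[[0.04,0.05,-0.1],[-0.18,1.32,3.3],0],[[0.04,0.05,-0.1],[-0.26,1.78,4.42],0],[[0.04,0.05,-0.1],[-0.26,1.78,4.42],0],[[0.04,0.05,-0.1],[-0.26,1.78,4.42],0]]'
cat > look.py <<'E'
from h import *
from station import *
s=sense();print(s["t"],s["tcp_pos"].round(1),s["force"].round(1),s["wrist_torque"].round(2),s["q"].round(2))
q=s["tcp_rot"];z=R.from_quat(q[[1,2,3,0]]).apply([0,0,1]);G=s["tcp_pos"]-18.7*z;print("tz",z.round(3),"G",G.round(1))
for n in("top","side"):
    d=get_image(n);np.savez(n+"L.npz",**d);P=cloud(d);hs=cv2.cvtColor(d["img"],cv2.COLOR_RGB2HSV)
    near=(abs(P[...,:2]-G[:2]).max(-1)<75)&(P[...,2]<G[2]-5)&(P[...,2]>G[2]-60)&(hs[...,1]<60)&(hs[...,2]>95)
    k,lab,st,c=cv2.connectedComponentsWithStats(near.astype(np.uint8))
    for i in np.argsort(-st[1:,4])[:2]+1:
        if st[i,4]<25: continue
        Q=P[lab==i];m=Q.mean(0);V=np.linalg.svd(Q-m,full_matrices=False);print(n,st[i],m.round(1),(V[1]/len(Q)**.5).round(1),V[2].round(2).tolist(),Q.min(0).round(),Q.max(0).round())
E
python3 look.py
```

```text
t: 11.75
tcp_pos: [489.4, 345.1, 187.9]
tcp_rot: [-0.155, 0.674, 0.707, 0.149]
force: [-0.6, -0.9, -2.4]
width: 0.29
grasp_force: 113.9
11.75 [489.4 345.1 187.9] [-0.6 -0.9 -2.4] [-0.45 -0.02 -0.05] [0.29 0.32 1.71 0.49 1.06 0.01]
tz [-0.017  0.42  -0.908] G [489.7 337.2 204.8]
top [250 235   9  14  55] [479.9 365.8 173.7] [13.7  6.2  3.8] [[-0.89, -0.43, 0.13], [0.42, -0.7, 0.57], [-0.16, 0.56, 0.81]] [465. 347. 165.] [509. 375. 196.]
side [334 236  21  21 212] [489.7 363.1 173.9] [15.4 10.8  6.2] [[0.83, 0.56, -0.09], [0.56, -0.82, 0.09], [-0.02, -0.12, -0.99]] [469. 320. 145.] [515. 383. 199.]
```

Run:
```python
from h import *
from scipy.optimize import least_squares
G=np.array([489.7,337.2,204.8])
for n in("top","side"):
    d=dict(np.load(n+"L.npz"));P=cloud(d);hs=cv2.cvtColor(d["img"],cv2.COLOR_RGB2HSV)
    m=(abs(P[...,:2]-G[:2]).max(-1)<60)&(P[...,2]<195)&(P[...,2]>145)&(hs[...,1]<60)&(hs[...,2]>95)
    Q=P[m]-[489.7,337.2,0]
    f=least_squares(lambda p:p[0]+p[1]*Q[:,0]+p[2]*Q[:,1]-Q[:,2],[173,0,0],loss="soft_l1",f_scale=3).x
    r=Q[:,2]-(f[0]+Q[:,:2]@f[1:]);print(n,len(Q),f.round(3),np.median(abs(r)),Q.min(0).round(),Q.max(0).round())
d=dict(np.load("sideL.npz"))
sm=cv2.resize(d["img"][205:285,310:380][:,:,::-1],None,fx=7,fy=7,interpolation=cv2.INTER_CUBIC);cv2.imwrite("pics/upright.png",sm)
```

```text
top 54 [ 1.79489e+02  2.20000e-02 -2.11000e-01] 1.8164604500349952 [-24.   9. 165.] [ 19.  38. 191.]
side 208 [ 1.75975e+02  1.50000e-02 -8.60000e-02] 1.3683727391941432 [-21. -17. 145.] [ 25.  46. 195.]
```

View pics/upright.png

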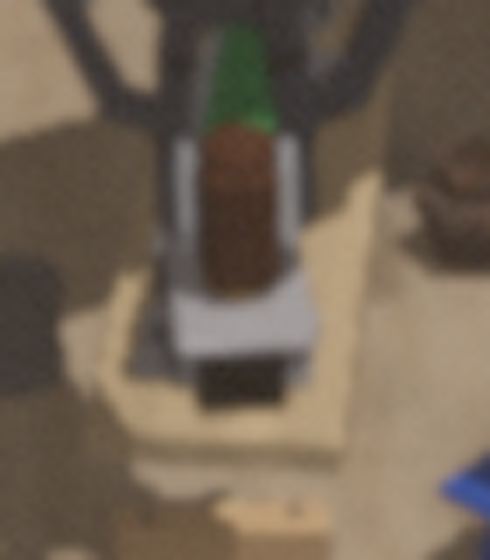

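The roller hangs nearly upright: handle (238,210), plate (240,325), wheel (240,385), with roller x now along the rest's x. The remaining lean is about 6° and its axis sits about 9 mm to +y of the grasp. I'll correct both above the rest.

Run:
```python
from h import *
from station import sense
s=sense();p=place([493.5,329,165],np.radians(31),[.999,.04,0]);print(goR(s,*p))
```

```text
(array([-0.806,  0.07 ,  1.11 ]), [array([0.015, 1.015, 0.087]), array([-1.5900e+00,  2.3000e-02, -2.9871e+01])])
```

```bash
python3 -m pendant '[[[-0.4,0.07,0.6],[0,0.5,0.05],0],[[-0.8,0.07,1.1],[0,1,0.09],0],[[-0.8,0.07,1.1],[0,1,0.09],0],[[-0.8,0.07,1.1],[0,1,0.09],0]]'
cat > look2.py <<'E'
from h import *
from station import *
from scipy.optimize import least_squares
s=sense();q=s["tcp_rot"];z=R.from_quat(q[[1,2,3,0]]).apply([0,0,1]);G=s["tcp_pos"]-18.7*z;print(s["t"],"tz",z.round(3),"G",G.round(1),s["force"].round(1))
for n in("side","top"):
    d=get_image(n);np.savez(n+"L.npz",**d);P=cloud(d);hs=cv2.cvtColor(d["img"],cv2.COLOR_RGB2HSV)
    m=(abs(P[...,:2]-G[:2]-[0,7]).max(-1)<50)&(P[...,2]<G[2]-12)&(P[...,2]>G[2]-50)&(hs[...,1]<60)&(hs[...,2]>95)
    k,lab,st,c=cv2.connectedComponentsWithStats(m.astype(np.uint8));m=lab==1+st[1:,4].argmax()
    Q=P[m]-[*G[:2],0]
    f=least_squares(lambda p:p[0]+p[1]*Q[:,0]+p[2]*Q[:,1]-Q[:,2],[G[2]-30,0,0],loss="soft_l1",f_scale=3).x
    ys,xs=np.where(m);h=f[0] if n=="side" else h
    W=np.array([ray(d,u,v,h) for u,v in zip(xs,ys)],np.float32)[:,:2];r=cv2.minAreaRect(W)
    print(n,len(Q),"fit",f.round(3),"cast rect",[np.round(x,1) for x in r],W.min(0).round(1),W.max(0).round(1))
E
python3 look2.py
python3 - <<'E'
from h import *
# rest outline in the same cameras (before), plane 52
for n in("top","side"):
    d=dict(np.load(n+"0.npz"));P=cloud(d);hs=cv2.cvtColor(d["img"],cv2.COLOR_RGB2HSV)
    m=(abs(P[...,0]-494)<45)&(abs(P[...,1]-340)<50)&(abs(P[...,2]-52)<14)&(hs[...,1]>85)&(hs[...,2]>150)
    ys,xs=np.where(m);W=np.array([ray(d,u,v,52) for u,v in zip(xs,ys)])[:,:2];print(n,W.min(0).round(1),W.max(0).round(1))
E
```

```text
t: 12.18
tcp_pos: [492.6, 338.5, 149.0]
tcp_rot: [-0.192, 0.669, 0.694, 0.184]
force: [0.6, 0.9, -2.9]
width: 0.286
grasp_force: 113.7
12.1833 tz [-0.02   0.513 -0.858] G [492.9 328.9 165.1] [ 0.6  0.9 -2.9]
top [454.3 295.3] [530.8 379. ]
side [460.3 301.5] [536.9 387.8]Traceback (most recent call last):
  File "look2.py", line 12, in <module>
    W=np.array([ray(d,u,v,h) for u,v in zip(xs,ys)],np.float32)[:,:2];r=cv2.minAreaRect(W)
                                                                        ~~~~~~~~~~~~~~~^^^
cv2.error: OpenCV(4.12.0) /io/opencv/modules/imgproc/src/convhull.cpp:143: error: (-215:Assertion failed) total >= 0 && (depth == CV_32F || depth == CV_32S) in function 'convexHull'
```

```bash
sed -i 's/r=cv2.minAreaRect(W)/r=cv2.minAreaRect(np.ascontiguousarray(W))/' look2.py; python3 look2.py
```

```text
12.2333 tz [-0.018  0.514 -0.858] G [494.1 329.7 166.5] [ 0.3  0.1 -2.7]
side 193 fit [ 1.37122e+02 -6.00000e-03  6.00000e-03] cast rect [array([496. , 352.6]), array([45.7, 57.1]), np.float64(3.9)] [472.  322.7] [518.  379.9]
top 70 fit [ 1.40349e+02 -3.80000e-02 -3.00000e-02] cast rect [array([491.2, 359.9]), array([46., 23.]), np.float64(8.6)] [469.8 345.8] [512.6 373.3]
```

Run:
```python
from h import *
from station import sense
s=sense();t=s["tcp_pos"]
for d in([2,-2,-66],[2,-2,-84],[0,0,-3]): print(d,go(s,t+d))
```

```text
[2, -2, -66] [-1.193  0.053  1.85 ]
[2, -2, -84] [-1.502  0.05   2.365]
[0, 0, -3] [-0.052 -0.001  0.086]
```

```bash
python3 -m pendant '[[[-0.04,0.053,-0.03],[0,0,0],0],[[-0.4,0.053,0.6],[0,0,0],0],[[-0.8,0.053,1.23],[0,0,0],0],[[-1.19,0.053,1.85],[0,0,0],0],[[-1.19,0.053,1.85],[0,0,0],0],[[-1.19,0.053,1.85],[0,0,0],0]]'
python3 -m pendant '[[[-0.05,0,0.086],[0,0,0],0],[[-0.1,0,0.17],[0,0,0],0],[[-0.155,0,0.26],[0,0,0],0],[[-0.155,0,0.26],[0,0,0],0]]'
python3 look2.py
```

```text
t: 12.83
tcp_pos: [495.2, 337.5, 84.5]
tcp_rot: [-0.192, 0.668, 0.694, 0.186]
force: [-0.0, 0.3, -3.9]
width: 0.286
grasp_force: 113.7
t: 13.17
tcp_pos: [495.8, 337.1, 75.8]
tcp_rot: [-0.191, 0.668, 0.694, 0.187]
force: [0.0, -0.0, -3.9]
width: 0.286
grasp_force: 113.7
13.1667 tz [-0.016  0.515 -0.857] G [496.1 327.4  91.8] [ 0.  -0.  -3.9]
side 197 fit [6.181e+01 3.000e-03 2.700e-02] cast rect [array([498. , 346.9]), array([46.5, 58.6]), np.float64(4.1)] [474.6 316. ] [521.9 375.2]
top 74 fit [68.461 -0.119 -0.182] cast rect [array([492.6, 360.7]), array([53.5, 24.7]), np.float64(24.2)] [473.  338.5] [517.6 370.5]
```

```bash
python3 -m pendant '[[[0.01,0,0.05],[0,0,0],0],[[-0.01,0,0.09],[0,0,0],0],[[-0.03,0,0.115],[0,0,0],0],[[-0.03,0,0.115],[0,0,0],0]]'
python3 -m pendant '[[[-0.018,0,0.029],[0,0,0],0],[[-0.036,0,0.058],[0,0,0],0],[[-0.036,0,0.058],[0,0,0],0]]'
```

```text
t: 13.6
tcp_pos: [495.4, 338.0, 71.7]
tcp_rot: [-0.192, 0.669, 0.694, 0.186]
force: [-0.3, -1.0, -4.0]
width: 0.286
grasp_force: 113.7
t: 13.85
tcp_pos: [495.6, 338.2, 70.8]
tcp_rot: [-0.192, 0.668, 0.694, 0.187]
force: [-1.4, -2.5, 4.3]
width: 0.285
grasp_force: 115.1
```

```bash
python3 -m pendant '[[[0,0,0],[0,0,0],0.1],[[0,0,0],[0,0,0],0.4],[[0,0,0],[0,0,0],0.7],[[0,0,0],[0,0,0],0.9],[[0,0,0],[0,0,0],0.9]]' 20
python3 look2.py
```

```text
t: 14.27
tcp_pos: [495.7, 338.1, 69.9]
tcp_rot: [-0.192, 0.669, 0.694, 0.186]
force: [-0.5, -0.1, -0.8]
width: 0.808
grasp_force: 0.0
14.2667 tz [-0.017  0.515 -0.857] G [496.  328.5  85.9] [-0.5 -0.1 -0.8]
side 206 fit [ 5.5934e+01 -5.0000e-03  2.0000e-02] cast rect [array([498.4, 341.7]), array([47.2, 67.2]), np.float64(0.6)] [474.6 307.9] [522.  375.2]
top 92 fit [ 5.9962e+01  1.0000e-03 -1.0600e-01] cast rect [array([496.6, 348.5]), array([45.7, 44.2]), np.float64(2.0)] [474.  325.6] [518.7 371.4]
```

```bash
python3 -m pendant '[[[0,0,-0.5],[0,0,0],1],[[0,0,-1.5],[0,0,0],1],[[0,0,-2.5],[0,0,0],1],[[0,0,-3],[0,0,0],1],[[0,0,-3],[0,0,0],1]]'
python3 - <<'E'
from h import *
from station import sense
s=sense();print(s["q"].round(2),goR(s,[496,337,155],[-.04,1,0],[0,0,-1]))
E
```

```text
t: 14.78
tcp_pos: [499.5, 290.9, 150.1]
tcp_rot: [-0.19, 0.668, 0.694, 0.189]
force: [0.1, 0.3, 0.8]
width: 1.002
grasp_force: 0.0
[ 0.11  0.37  1.81  0.65  1.01 -0.29] (array([ 1.405, -0.061,  0.653]), [array([  4.126,  -3.985, -14.624]), array([-3.982, -4.123, 14.574])])
```

```bash
python3 -m pendant '[[[0,0,-0.5],[0.3,-0.28,-1.04],1],[[0.2,0,-0.5],[0.59,-0.57,-2.09],1],[[0.4,0,-0.3],[0.88,-0.85,-3.13],1],[[0.6,0,-0.1],[1.18,-1.14,-4.18],1],[[0.8,0,0.1],[1.47,-1.42,-5.22],1],[[1,0,0.3],[1.77,-1.71,-6.27],1],[[1.2,0,0.5],[2.06,-1.99,-7.3],1],[[1.4,-0.06,0.65],[2.36,-2.28,-8.36],1],[[1.4,-0.06,0.65],[2.65,-2.56,-9.4],1],[[1.4,-0.06,0.65],[2.95,-2.85,-10.4],1]]'
python3 - <<'E'
from h import *
from station import sense
s=sense();print(s["q"].round(2),goR(s,[496,337,150],[-.04,1,0],[0,0,-1]))
E
```

```text
t: 15.62
tcp_pos: [492.8, 338.5, 150.5]
tcp_rot: [-0.064, 0.196, 0.977, 0.057]
force: [1.1, -0.4, 0.3]
width: 1.002
grasp_force: 0.0
[ 0.43  0.42  1.56  0.18  1.2  -0.82] (array([-0.12 , -0.006, -0.002]), [array([ 1.13 , -1.214, -4.146]), array([-1.668, -1.553, 25.758])])
```

```bash
python3 -m pendant '[[[-0.1,0,0],[0.28,-0.3,-1.04],1],[[-0.1,0,0],[0.57,-0.6,-2.08],1],[[-0.1,0,0],[0.85,-0.9,-3.1],1],[[-0.12,0,0],[1.13,-1.21,-4.15],1],[[-0.12,0,0],[1.13,-1.21,-4.15],1],[[-0.12,0,0],[1.13,-1.21,-4.15],1]]'
python3 - <<'E'
from h import *
from station import *
s=sense();print(s["q"].round(2),goR(s,[496,337,66],[-.04,1,0],[0,0,-1]))
for n in("side",):
    d=get_image(n);P=cloud(d);hs=cv2.cvtColor(d["img"],cv2.COLOR_RGB2HSV)
    H=(abs(P[...,0]-496)<40)&(abs(P[...,1]-340)<40)&(P[...,2]>64)&(P[...,2]<118)&(hs[...,1]>80)&(hs[...,2]<140)
    Q=P[H];ys,xs=np.where(H);print(len(Q),Q.mean(0).round(1),Q.min(0).round(),Q.max(0).round(),"cols top/bot",[ (v,xs[ys==v].mean().round(1)) for v in sorted(set(ys))][::3])
E
```

```text
t: 16.12
tcp_pos: [495.5, 337.0, 150.4]
tcp_rot: [-0.001, -0.016, 1.0, 0.001]
force: [0.5, -0.7, -0.5]
width: 0.999
grasp_force: 0.0
[ 0.53  0.41  1.56  0.    1.17 -1.08] (array([-0.023, -0.006,  2.812]), [array([ 0.018, -0.02 , -0.067]), array([-3.2000e-02, -2.8000e-02,  2.9933e+01])])
212 [498.9 350.   97.1] [485. 328.  65.] [512. 358. 118.] cols top/bot [(np.int64(263), np.float64(341.5)), (np.int64(266), np.float64(341.0)), (np.int64(269), np.float64(341.0)), (np.int64(272), np.float64(341.5)), (np.int64(275), np.float64(341.5)), (np.int64(278), np.float64(341.5)), (np.int64(281), np.float64(341.5)), (np.int64(284), np.float64(341.5))]
```

The handle stands upright and centred, so I'm descending to grip it across the roller's x.

```bash
python3 -m pendant '[[[-0.02,0,1],[0,0,0],1],[[-0.02,0,2],[0,0,0],1],[[-0.02,0,2.6],[0,0,0],1],[[-0.02,0,2.8],[0,0,0],1],[[-0.02,0,2.8],[0,0,0],0.6],[[-0.02,0,2.8],[0,0,0],0.4],[[-0.02,0,2.8],[0,0,0],0.25],[[-0.02,0,2.8],[0,0,0],0.2],[[-0.02,0,2.8],[0,0,0],0.1]]' 30
python3 -m pendant '[[[0,0,0],[0,0,0],0],[[0,0,0],[0,0,0],0],[[0,0,0],[0,0,0],0]]' 115
```

```text
t: 16.92
tcp_pos: [498.7, 337.3, 69.2]
tcp_rot: [0.002, -0.017, 1.0, 0.002]
force: [-1.3, -0.3, -0.0]
width: 0.347
grasp_force: 30.3
t: 17.17
tcp_pos: [498.9, 337.4, 69.4]
tcp_rot: [0.002, -0.017, 1.0, 0.002]
force: [0.4, 1.2, 5.6]
width: 0.339
grasp_force: 114.3
```

```bash
python3 -m pendant '[[[0,0,-0.3],[0,0,0],0],[[0,0,-1],[0,0,0],0],[[0,0,-2],[0,0,0],0],[[0,0,-3],[0,0,0],0],[[0,0,-4],[0,0,0],0],[[0,0,-4.3],[0,0,0],0],[[0,0,-4.3],[0,0,0],0]]'
python3 - <<'E'
from h import *
from station import sense
s=sense();print(goR(s,[466,-67,195],[.122,.992,0],[0,0,-1]),s["force"],s["wrist_torque"])
E
```

```text
t: 17.75
tcp_pos: [498.9, 337.1, 199.6]
tcp_rot: [0.003, -0.017, 1.0, 0.002]
force: [0.1, 0.3, -3.7]
width: 0.337
grasp_force: 113.9
(array([  1.55 , -13.424,   0.081]), [array([0.049, 0.052, 1.49 ]), array([ -0.078,   0.073, -28.51 ])]) [ 0.14759833  0.28042367 -3.74393453] [ 0.00788318 -0.02548966  0.00129185]
```

```bash
python3 -m pendant '[[[0.1,-0.7,0],[0,0,0.4],0],[[0.25,-2,0],[0,0,0.8],0],[[0.4,-3.3,0],[0,0,1.2],0],[[0.55,-4.7,0],[0,0,1.5],0],[[0.7,-6,0],[0.05,0.05,1.5],0],[[0.85,-7.4,0],[0.05,0.05,1.5],0],[[1,-8.8,0],[0.05,0.05,1.5],0],[[1.2,-10.2,0],[0.05,0.05,1.5],0],[[1.35,-11.6,0],[0.05,0.05,1.5],0],[[1.5,-13,0],[0.05,0.05,1.5],0]]'
python3 -m pendant '[[[0.05,-0.6,0],[0,0,0],0],[[0.05,-0.6,0],[0,0,0],0],[[0.05,-0.6,0],[0,0,0],0],[[0.05,-0.6,0],[0,0,0],0]]'
python3 - <<'E'
from h import *
from station import *
s=sense();print(s["tcp_pos"],goR(s,[466,-67,195],[.122,.992,0],[0,0,-1]),s["force"])
d=get_image("side");np.savez("sideS.npz",**d);P=cloud(d);hs=cv2.cvtColor(d["img"],cv2.COLOR_RGB2HSV)
for nm,m in(("grey",(hs[...,1]<60)&(hs[...,2]>95)&(P[...,2]>140)),("green",mask(d,(50,110,50),(75,255,255))>0)):
    m=m&(abs(P[...,1]-s["tcp_pos"][1]-10)<60)&(abs(P[...,0]-470)<60) if nm=="grey" else m
    ys,xs=np.where(m);print(nm,[(int(v),int(xs[ys==v].min()),int(xs[ys==v].max())) for v in sorted(set(ys))][::2])
    if nm=="grey" and m.any(): Q=P[m];print(Q.mean(0),Q.min(0),Q.max(0))
E
```

```text
t: 18.58
tcp_pos: [463.1, -53.5, 193.5]
tcp_rot: [-0.005, 0.062, 0.998, -0.001]
force: [1.0, 0.4, -3.8]
width: 0.34
grasp_force: 114.3
t: 18.92
tcp_pos: [460.8, -69.1, 194.3]
tcp_rot: [-0.004, 0.062, 0.998, -0.001]
force: [0.5, 0.0, -3.2]
width: 0.34
grasp_force: 114.8
[460.78223474 -69.06209963 194.29877352] (array([-0.164,  0.09 , -0.025]), [array([-0.026, -0.078, -0.017]), array([-0.122,  0.041, 29.983])]) [ 0.53714282  0.02909526 -3.16874813]
grey [(137, 348, 348), (139, 348, 348), (157, 346, 346), (159, 346, 346), (161, 346, 346), (163, 345, 360), (165, 345, 359), (167, 353, 359), (169, 347, 358), (171, 347, 358), (173, 357, 358), (175, 358, 359), (177, 358, 359)]
[454.71901497 -53.97028232 183.67089426] [434.34740076 -98.83978369 146.79950488] [479.49450071  -8.17057645 293.659453  ]
green [(196, 351, 351), (198, 346, 351), (200, 346, 348), (202, 345, 350), (204, 345, 350), (206, 344, 349), (208, 344, 349), (210, 343, 348), (212, 343, 348), (214, 343, 348), (216, 342, 347), (218, 342, 347), (220, 342, 346), (222, 342, 346), (224, 341, 346), (226, 340, 345), (228, 340, 345), (230, 340, 345), (232, 339, 343)]
```

Run:
```python
from h import *
d=dict(np.load("sideS.npz"));hs=cv2.cvtColor(d["img"],cv2.COLOR_RGB2HSV)
m=mask(d,(50,110,50),(75,255,255))>0;ys,xs=np.where(m);r=sorted(set(ys))
W=np.array([ray(d,(xs[ys==v].min()+xs[ys==v].max())/2,v,89)[:2] for v in r if v>200])
f=np.polyfit(W[:,1],W[:,0],1);print("side strip x=",f)
W0=dict(np.load("side0.npz"));m=mask(W0,(50,110,50),(75,255,255))>0;ys,xs=np.where(m);k=ys<300
W=np.array([ray(W0,(xs[ys==v].min()+xs[ys==v].max())/2,v,89)[:2] for v in sorted(set(ys[k]))]);f=np.polyfit(W[:,1],W[:,0],1);print("side0 strip",f,W[:,1].min(),W[:,1].max())
for c,v in((352.5,164),(352.5,168),(352.7,171)):
    p=ray(d,c,v,183);print(p.round(1),"strip x there",np.polyval(f,p[1]).round(1))
print(d["img"][150:190,338:368].mean(-1).astype(int)[::2].tolist())
```

```text
side strip x= [1.17914768e-01 4.76738703e+02]
side0 strip [1.10001163e-01 4.76607840e+02] -62.055742661829754 149.30934919711694
[457.3 -79.3 183. ] strip x there 467.9
[458.3 -51.5 183. ] strip x there 470.9
[458.4 -31.2 183. ] strip x there 473.2
[[79, 78, 73, 70, 69, 62, 51, 45, 44, 43, 44, 44, 43, 43, 45, 50, 60, 79, 109, 133, 144, 145, 145, 147, 144, 143, 144, 143, 142, 137], [61, 60, 60, 57, 60, 58, 54, 48, 49, 44, 46, 47, 46, 45, 48, 48, 58, 70, 103, 130, 141, 145, 144, 145, 146, 144, 143, 141, 139, 138], [70, 75, 76, 83, 95, 102, 104, 100, 86, 64, 48, 44, 42, 47, 56, 60, 59, 72, 105, 130, 138, 142, 143, 145, 147, 146, 143, 143, 141, 141], [115, 121, 121, 125, 133, 138, 140, 132, 109, 75, 53, 46, 49, 52, 66, 76, 69, 73, 104, 128, 139, 143, 144, 146, 145, 145, 143, 141, 140, 138], [130, 130, 132, 134, 139, 141, 141, 134, 110, 78, 53, 46, 47, 57, 74, 81, 71, 75, 103, 128, 140, 141, 145, 147, 148, 147, 146, 143, 141, 142], [132, 134, 135, 138, 140, 141, 140, 132, 108, 76, 55, 49, 46, 58, 75, 83, 71, 73, 102, 125, 136, 139, 142, 145, 147, 148, 147, 144, 143, 143], [137, 138, 139, 
[... 1229 characters left out ...]
41, 143], [82, 78, 73, 72, 74, 72, 77, 74, 66, 52, 46, 43, 44, 45, 44, 44, 45, 46, 56, 76, 90, 108, 131, 139, 141, 140, 142, 143, 144, 145], [81, 79, 79, 73, 72, 76, 77, 78, 78, 75, 70, 68, 70, 71, 70, 73, 70, 70, 77, 84, 94, 109, 131, 139, 141, 140, 140, 138, 139, 140], [112, 109, 98, 86, 79, 74, 77, 80, 82, 83, 86, 87, 90, 90, 91, 91, 92, 91, 95, 96, 107, 121, 133, 138, 137, 135, 133, 133, 131, 130], [139, 134, 128, 121, 112, 103, 100, 94, 92, 92, 93, 93, 97, 95, 97, 99, 108, 113, 116, 121, 132, 137, 137, 135, 134, 130, 130, 127, 126, 125], [143, 141, 138, 137, 136, 136, 134, 133, 131, 132, 131, 135, 135, 134, 137, 137, 138, 141, 142, 141, 141, 140, 139, 136, 136, 134, 130, 127, 126, 126]]
```

```bash
python3 -m pendant '[[[-0.25,0.09,0.4],[0,-0.08,0],0],[[-0.25,0.09,0.8],[0,-0.08,0],0],[[-0.25,0.09,1],[0,-0.08,0],0],[[-0.25,0.09,1],[0,-0.08,0],0]]'
python3 - <<'E'
from h import *
from station import *
s=sense();t=s["tcp_pos"];print(t,goR(s,[468,-67,150],[.118,.993,0],[0,0,-1]),s["force"])
d=get_image("side");K,T=d["K"],d["T"];g=d["img"].mean(-1)
def rayY(u,v,Y):
    r=T[:3,:3]@np.array([(u-K[0,2])/K[0,0],(v-K[1,2])/K[1,1],1]);o=T[:3,3];return o+r*(Y-o[1])/r[1]
for dz in(-40,-30,-22):   # wheel front face, axle 30 below tcp... rows
    p=np.array([t[0]+2,t[1]+18,t[2]+dz]);c=T[:3,:3].T@(p-T[:3,3]);v=int(round(c[1]/c[2]*K[1,1]+K[1,2]));u=c[0]/c[2]*K[0,0]+K[0,2]
    row=g[v,int(u)-14:int(u)+15];k=np.where(row<57)[0]+int(u)-14
    if len(k): uc=(k.min()+k.max())/2;p=rayY(uc,v,t[1]+18);print(v,round(u,1),k.min(),k.max(),p.round(1),"strip",476.6+.112*p[1])
E
```

```text
t: 19.3
tcp_pos: [468.1, -66.5, 164.0]
tcp_rot: [-0.001, 0.061, 0.998, -0.002]
force: [-0.3, 0.7, -3.8]
width: 0.338
grasp_force: 114.9
[468.09769945 -66.48045475 164.03185897] (array([ 0.001, -0.016,  0.468]), [array([-0.031, -0.009, -0.029]), array([-1.3000e-02,  4.8000e-02,  2.9971e+01])]) [-0.34838543  0.68726866 -3.81313575]
187 348.6 345 353 [468.9 -48.5 123. ] strip 471.17018906835506
184 348.6 345 352 [470.3 -48.5 133. ] strip 471.17018906835506
```

The wheel is lined up with the strip to within about 2 mm. Now I'll feel for the strip at link 0.

```bash
python3 -m pendant '[[[-0.03,0,0.15],[0,0,0],0],[[-0.03,0,0.3],[0,0,0],0],[[-0.03,0,0.37],[0,0,0],0],[[-0.03,0,0.37],[0,0,0],0]]'
python3 -m pendant '[[[0,0,0.04],[0,0,0],0],[[0,0,0.08],[0,0,0],0],[[0,0,0.1],[0,0,0],0],[[0,0,0.1],[0,0,0],0]]'
```

```text
t: 19.68
tcp_pos: [470.3, -68.1, 154.3]
tcp_rot: [0.001, 0.062, 0.998, -0.002]
force: [-0.5, -1.0, -3.6]
width: 0.339
grasp_force: 114.9
t: 20.02
tcp_pos: [470.6, -68.4, 151.7]
tcp_rot: [0.002, 0.062, 0.998, -0.002]
force: [-0.3, 0.6, -3.4]
width: 0.335
grasp_force: 114.9
```

```bash
python3 -m pendant '[[[0,0,0.04],[0,0,0],0],[[0,0,0.08],[0,0,0],0],[[0,0,0.08],[0,0,0],0]]'
python3 -m pendant '[[[0,0,0.04],[0,0,0],0],[[0,0,0.07],[0,0,0],0],[[0,0,0.07],[0,0,0],0]]'
```

```text
t: 20.27
tcp_pos: [470.5, -68.3, 149.1]
tcp_rot: [0.002, 0.062, 0.998, -0.002]
force: [0.5, -0.1, -3.7]
width: 0.338
grasp_force: 114.9
t: 20.52
tcp_pos: [470.8, -68.3, 147.4]
tcp_rot: [0.002, 0.062, 0.998, -0.002]
force: [-0.3, 0.5, 1.0]
width: 0.334
grasp_force: 115.2
```

```bash
python3 -m pendant '[[[0,0,0.03],[0,0,0],0],[[0,0,0.05],[0,0,0],0],[[0,0,0.05],[0,0,0],0]]'
```

```text
t: 20.77
tcp_pos: [471.0, -68.4, 146.5]
tcp_rot: [0.002, 0.062, 0.998, -0.002]
force: [-2.7, 0.5, 7.0]
width: 0.337
grasp_force: 115.8
```

```bash
python3 -m pendant '[[[0.03,0,0.03],[0,0,0],0],[[0.05,0,0.055],[0,0,0],0],[[0.05,0.1,0.055],[0,0,0],0],[[0.05,0.2,0.055],[0,0,0],0],[[0.05,0.3,0.055],[0,0,0],0]]'
```

```text
t: 21.18
tcp_pos: [471.8, -60.1, 145.8]
tcp_rot: [0.004, 0.061, 0.998, -0.003]
force: [-1.6, -4.5, 10.7]
width: 0.336
grasp_force: 116.5
```

```bash
python3 -m pendant '[[[0.03,0.1,0.015],[0,0,0],0],[[0.03,0.2,0.015],[0,0,0],0],[[0.03,0.3,0.015],[0,0,0],0],[[0.03,0.4,0.015],[0,0,0],0],[[0.03,0.5,0.015],[0,0,0],0]]'
python3 -m pendant '[[[0,0.1,0],[0,0,0],0],[[0,0.2,0],[0,0,0],0],[[0,0.3,0],[0,0,0],0],[[0,0.4,0],[0,0,0],0]]'
```

```text
t: 21.6
tcp_pos: [473.5, -44.6, 145.6]
tcp_rot: [0.004, 0.062, 0.998, -0.003]
force: [-1.1, -0.1, 11.6]
width: 0.338
grasp_force: 116.5
t: 21.93
tcp_pos: [474.8, -33.9, 145.6]
tcp_rot: [0.004, 0.061, 0.998, -0.004]
force: [-1.7, -3.0, 11.5]
width: 0.339
grasp_force: 116.5
```

```bash
python3 -m pendant '[[[0.04,0.1,0.015],[0,0,0],0],[[0.04,0.2,0.015],[0,0,0],0],[[0.04,0.3,0.015],[0,0,0],0],[[0.04,0.4,0.015],[0,0,0],0],[[0.04,0.5,0.015],[0,0,0],0],[[0.04,0.6,0.015],[0,0,0],0]]'
python3 -m pendant '[[[0.02,0.1,0],[0,0,0],0],[[0.02,0.2,0],[0,0,0],0],[[0.02,0.3,0],[0,0,0],0],[[0.02,0.4,0],[0,0,0],0],[[0.02,0.5,0],[0,0,0],0]]'
```

```text
t: 22.43
tcp_pos: [476.6, -16.7, 145.4]
tcp_rot: [0.005, 0.061, 0.998, -0.005]
force: [-0.3, -8.2, 11.9]
width: 0.334
grasp_force: 116.6
t: 22.85
tcp_pos: [478.5, 0.3, 145.3]
tcp_rot: [0.006, 0.062, 0.998, -0.002]
force: [0.8, -1.2, 10.8]
width: 0.334
grasp_force: 116.7
```

```bash
python3 -m pendant '[[[0.06,0.1,0.02],[0,0,0],0],[[0.06,0.2,0.03],[0,0,0],0],[[0.06,0.3,0.03],[0,0,0],0],[[0.06,0.4,0.03],[0,0,0],0],[[0.06,0.5,0.03],[0,0,0],0]]'
python3 -m pendant '[[[0.02,0.1,0],[0,0,0],0],[[0.02,0.2,0],[0,0,0],0],[[0.02,0.3,0],[0,0,0],0],[[0.02,0.4,0],[0,0,0],0],[[0.02,0.5,0],[0,0,0],0]]'
```

```text
t: 23.27
tcp_pos: [479.7, 14.1, 145.0]
tcp_rot: [0.007, 0.061, 0.998, -0.003]
force: [0.5, -2.3, 13.1]
width: 0.337
grasp_force: 117.0
t: 23.68
tcp_pos: [481.3, 29.3, 144.9]
tcp_rot: [0.007, 0.061, 0.998, -0.004]
force: [2.3, -8.1, 12.4]
width: 0.334
grasp_force: 116.7
```

```bash
python3 -m pendant '[[[0.03,0.1,0.01],[0,0,0],0],[[0.03,0.2,0.015],[0,0,0],0],[[0.03,0.3,0.015],[0,0,0],0],[[0.03,0.4,0.015],[0,0,0],0],[[0.03,0.5,0.015],[0,0,0],0]]'
python3 -m pendant '[[[0.01,0.1,0.005],[0,0,0],0],[[0.01,0.2,0.005],[0,0,0],0],[[0.01,0.3,0.005],[0,0,0],0],[[0.01,0.4,0.005],[0,0,0],0],[[0.01,0.5,0.005],[0,0,0],0]]'
```

```text
t: 24.1
tcp_pos: [483.0, 45.4, 144.7]
tcp_rot: [0.008, 0.062, 0.998, -0.002]
force: [3.2, -0.7, 12.4]
width: 0.335
grasp_force: 116.9
t: 24.52
tcp_pos: [484.4, 58.8, 144.5]
tcp_rot: [0.008, 0.061, 0.998, -0.004]
force: [2.3, -5.0, 13.7]
width: 0.335
grasp_force: 116.8
```

```bash
python3 -m pendant '[[[-0.03,0.1,0.005],[0,0,0],0],[[-0.03,0.2,0.01],[0,0,0],0],[[-0.03,0.3,0.01],[0,0,0],0],[[-0.03,0.4,0.01],[0,0,0],0],[[-0.03,0.5,0.01],[0,0,0],0],[[-0.03,0.6,0.01],[0,0,0],0]]'
python3 -m pendant '[[[0,0.1,0.005],[0,0,0],0],[[0,0.2,0.005],[0,0,0],0],[[0,0.3,0.01],[0,0,0],0],[[0,0.4,0.01],[0,0,0],0],[[0,0.5,0.01],[0,0,0],0],[[0,0.6,0.01],[0,0,0],0]]'
```

```text
t: 25.02
tcp_pos: [486.7, 77.0, 144.1]
tcp_rot: [0.007, 0.061, 0.998, -0.003]
force: [0.9, -9.4, 15.3]
width: 0.338
grasp_force: 117.1
t: 25.52
tcp_pos: [489.0, 96.6, 143.9]
tcp_rot: [0.007, 0.062, 0.998, -0.001]
force: [1.2, -1.2, 16.3]
width: 0.336
grasp_force: 117.2
```

```bash
python3 -m pendant '[[[0,0.1,-0.015],[0,0,0],0],[[0,0.2,-0.02],[0,0,0],0],[[0,0.3,-0.02],[0,0,0],0],[[0,0.4,-0.02],[0,0,0],0],[[0,0.5,-0.02],[0,0,0],0],[[0,0.6,-0.02],[0,0,0],0]]'
python3 -m pendant '[[[0,0.1,0],[0,0,0],0],[[0,0.2,0],[0,0,0],0],[[0,0.3,0],[0,0,0],0],[[0,0.4,0],[0,0,0],0],[[0,0.5,0],[0,0,0],0],[[0,0.6,0],[0,0,0],0]]'
```

```text
t: 26.02
tcp_pos: [490.9, 114.1, 144.1]
tcp_rot: [0.007, 0.062, 0.998, -0.002]
force: [1.7, -0.4, 13.4]
width: 0.338
grasp_force: 116.9
t: 26.52
tcp_pos: [492.8, 130.4, 143.9]
tcp_rot: [0.006, 0.061, 0.998, -0.003]
force: [1.6, -5.0, 13.4]
width: 0.338
grasp_force: 117.0
```

```bash
python3 -m pendant '[[[0,0.1,0.01],[0,0,0],0],[[0,0.2,0.01],[0,0,0],0],[[0,0.3,0.01],[0,0,0],0],[[0,0.4,0.01],[0,0,0],0],[[0,0.5,0.01],[0,0,0],0],[[0,0.6,0.01],[0,0,0],0]]'
python3 -m pendant '[[[0,0.1,0],[0,0,0],0],[[0,0.2,0],[0,0,0],0],[[0,0.25,0],[0,0,0],0],[[0,0.25,0],[0,0,0],0]]'
```

```text
t: 27.02
tcp_pos: [495.3, 150.6, 143.7]
tcp_rot: [0.007, 0.062, 0.998, -0.001]
force: [2.0, -0.2, 13.2]
width: 0.335
grasp_force: 116.9
t: 27.35
tcp_pos: [496.2, 158.6, 143.7]
tcp_rot: [0.007, 0.062, 0.998, -0.001]
force: [1.3, 1.3, 12.1]
width: 0.335
grasp_force: 116.9
```

```bash
python3 -m pendant '[[[0,-0.15,0.01],[0,0,0],0],[[0,-0.3,0.015],[0,0,0],0],[[0,-0.45,0.02],[0,0,0],0],[[0,-0.6,0.02],[0,0,0],0],[[0,-0.75,0.02],[0,0,0],0],[[0,-0.9,0.02],[0,0,0],0]]'
python3 -m pendant '[[[0,-0.15,-0.001],[0,0,0],0],[[0,-0.3,-0.002],[0,0,0],0],[[0,-0.45,-0.003],[0,0,0],0],[[0,-0.6,-0.004],[0,0,0],0],[[0,-0.75,-0.005],[0,0,0],0],[[0,-0.9,-0.007],[0,0,0],0]]'
```

```text
t: 27.85
tcp_pos: [493.0, 131.5, 143.5]
tcp_rot: [0.007, 0.062, 0.998, -0.0]
force: [0.2, 0.9, 15.9]
width: 0.332
grasp_force: 117.0
t: 28.35
tcp_pos: [489.7, 104.4, 143.8]
tcp_rot: [0.007, 0.062, 0.998, -0.001]
force: [0.5, 0.0, 15.3]
width: 0.337
grasp_force: 117.0
```

```bash
python3 -m pendant '[[[0,-0.15,-0.002],[0,0,0],0],[[0,-0.3,-0.004],[0,0,0],0],[[0,-0.45,-0.006],[0,0,0],0],[[0,-0.6,-0.008],[0,0,0],0],[[0,-0.75,-0.01],[0,0,0],0],[[0,-0.9,-0.012],[0,0,0],0],[[0,-1.05,-0.014],[0,0,0],0],[[0,-1.2,-0.016],[0,0,0],0]]'
python3 -m pendant '[[[0,-0.15,-0.002],[0,0,0],0],[[0,-0.3,-0.004],[0,0,0],0],[[0,-0.45,-0.006],[0,0,0],0],[[0,-0.6,-0.008],[0,0,0],0],[[0,-0.75,-0.01],[0,0,0],0]]'
```

```text
t: 29.02
tcp_pos: [485.2, 68.3, 144.2]
tcp_rot: [0.007, 0.062, 0.998, -0.001]
force: [1.6, 0.0, 14.4]
width: 0.333
grasp_force: 117.0
t: 29.43
tcp_pos: [482.5, 45.8, 144.5]
tcp_rot: [0.007, 0.062, 0.998, -0.001]
force: [1.5, 1.4, 14.1]
width: 0.338
grasp_force: 117.0
```

```bash
python3 -m pendant '[[[0,-0.15,-0.001],[0,0,0],0],[[0,-0.3,-0.002],[0,0,0],0],[[0,-0.45,-0.004],[0,0,0],0],[[0,-0.6,-0.006],[0,0,0],0],[[0,-0.75,-0.008],[0,0,0],0],[[0,-0.9,-0.01],[0,0,0],0],[[0,-1.05,-0.012],[0,0,0],0],[[0,-1.2,-0.014],[0,0,0],0]]'
python3 -m pendant '[[[0,-0.15,-0.002],[0,0,0],0],[[0,-0.3,-0.004],[0,0,0],0],[[0,-0.45,-0.006],[0,0,0],0],[[0,-0.6,-0.008],[0,0,0],0],[[0,-0.75,-0.01],[0,0,0],0],[[0,-0.9,-0.01],[0,0,0],0]]'
```

```text
t: 30.1
tcp_pos: [478.0, 9.7, 144.9]
tcp_rot: [0.007, 0.062, 0.998, -0.002]
force: [0.8, 1.4, 13.6]
width: 0.334
grasp_force: 117.0
t: 30.6
tcp_pos: [474.6, -17.3, 145.2]
tcp_rot: [0.007, 0.062, 0.998, -0.002]
force: [2.6, 0.7, 12.4]
width: 0.334
grasp_force: 117.1
```

```bash
python3 -m pendant '[[[0,-0.15,0.015],[0,0,0],0],[[0,-0.3,0.018],[0,0,0],0],[[0,-0.45,0.016],[0,0,0],0],[[0,-0.6,0.014],[0,0,0],0],[[0,-0.75,0.012],[0,0,0],0],[[0,-0.9,0.01],[0,0,0],0],[[0,-1.05,0.008],[0,0,0],0]]'
python3 -m pendant '[[[0,-0.15,0],[0,0,0],0],[[0,-0.3,0],[0,0,0],0],[[0,-0.45,0],[0,0,0],0],[[0,-0.6,0],[0,0,0],0],[[0,-0.75,0],[0,0,0],0],[[0,-0.9,0],[0,0,0],0]]'
```

```text
t: 31.18
tcp_pos: [470.8, -48.9, 145.3]
tcp_rot: [0.007, 0.062, 0.998, -0.002]
force: [0.3, 1.3, 13.6]
width: 0.34
grasp_force: 117.0
t: 31.68
tcp_pos: [467.4, -75.9, 145.4]
tcp_rot: [0.007, 0.062, 0.998, -0.003]
force: [1.4, 0.6, 13.8]
width: 0.335
grasp_force: 117.0
```

```bash
python3 -m pendant '[[[0,0,-0.5],[0,0,0],0],[[0,0,-1.2],[0,0,0],0],[[0,0,-1.8],[0,0,0],0],[[0,0,-1.8],[0,0,0],0],[[0,0,-1.8],[0,0,0],0]]'
python3 - <<'E'
from h import *
from station import *
s=sense();print(s["tcp_pos"],s["tcp_rot"],s["force"],goR(s,[498.5,337,195],[-.035,1,0],[0,0,-1]))
d=get_image("top");P=cloud(d);m=mask(d,(50,110,50),(75,255,255))>0;Q=P[m];Q=Q[np.isfinite(Q[:,0])];t=(Q-[479.3,40.4,0])@[.12,.993,0]
for a in range(-120,120,24):
    k=(t>=a)&(t<a+24);print(a,k.sum(),Q[k,2].mean().round(1) if k.any() else "",end="; ")
d=get_image("side");P=cloud(d);m=mask(d,(50,110,50),(75,255,255))>0;Q=P[m];Q=Q[np.isfinite(Q[:,0])];t=(Q-[479.3,40.4,0])@[.12,.993,0];print()
for a in range(-120,120,24):
    k=(t>=a)&(t<a+24);print(a,k.sum(),Q[k,2].mean().round(1) if k.any() else "",end="; ")
E
```

```text
t: 32.1
tcp_pos: [463.4, -74.8, 196.6]
tcp_rot: [0.003, 0.062, 0.998, -0.002]
force: [-0.6, 0.1, -3.1]
width: 0.335
grasp_force: 115.0
[463.39362514 -74.82416082 196.55157261] [ 0.00283742  0.06167906  0.99808947 -0.00224694] [-0.62717782  0.1200308  -3.08020377] (array([ 5.2900e-01,  1.3767e+01, -8.0000e-03]), [array([-0.044,  0.053, -1.513]), array([ 0.08 ,  0.066, 28.487])])
-120 0 ; -96 46 85.2; -72 52 86.2; -48 55 85.2; -24 53 85.5; 0 52 84.6; 24 53 84.6; 48 52 84.6; 72 52 84.5; 96 47 84.2; 
-120 4 85.0; -96 21 85.2; -72 21 85.0; -48 18 84.0; -24 17 83.6; 0 21 84.3; 24 25 83.7; 48 28 83.9; 72 23 83.9; 96 18 83.2;
```

The strip heights now fall evenly from 86 to 84 mm, with no step, and the return roll met no horizontal resistance. All links are home, so I'm taking the roller back.

```bash
python3 -m pendant '[[[0.05,0.7,0],[0,0,-0.4],0],[[0.1,2,0],[0,0,-0.8],0],[[0.15,3.3,0],[0,0,-1.2],0],[[0.2,4.7,0],[-0.04,0.05,-1.5],0],[[0.25,6,0],[-0.04,0.05,-1.5],0],[[0.3,7.4,0],[-0.04,0.05,-1.5],0],[[0.35,8.8,0],[-0.04,0.05,-1.5],0],[[0.4,10.2,0],[-0.04,0.05,-1.5],0],[[0.45,11.6,0],[-0.04,0.05,-1.5],0],[[0.52,13,0],[-0.04,0.05,-1.5],0]]'
python3 -m pendant '[[[0,0.6,0],[0,0,0],0],[[0,0.6,0],[0,0,0],0],[[0,0.6,0],[0,0,0],0],[[0,0.6,0],[0,0,0],0]]'
python3 - <<'E'
from h import *
from station import sense
s=sense();print(s["tcp_pos"],s["tcp_rot"],goR(s,[498.9,337.3,100],[-.035,1,0],[0,0,-1]))
E
```

```text
t: 33.03
tcp_pos: [493.9, 314.1, 192.4]
tcp_rot: [-0.003, -0.017, 1.0, -0.001]
force: [1.1, -0.9, -3.5]
width: 0.334
grasp_force: 114.8
t: 33.37
tcp_pos: [493.3, 329.3, 192.8]
tcp_rot: [-0.003, -0.017, 1.0, -0.001]
force: [-0.9, 0.2, -2.3]
width: 0.338
grasp_force: 115.2
[493.34022857 329.32723937 192.79832948] [-0.00260742 -0.01703407  0.99985074 -0.00123736] (array([-0.211,  0.267,  3.092]), [array([-0.023, -0.05 , -0.009]), array([-0.079,  0.036, 29.991])])
```

```bash
python3 -m pendant '[[[-0.1,0.13,0.3],[-0.05,-0.1,0],0],[[-0.2,0.26,1],[-0.05,-0.1,0],0],[[-0.2,0.26,2],[-0.05,-0.1,0],0],[[-0.2,0.26,2.6],[-0.05,-0.1,0],0],[[-0.2,0.26,2.6],[-0.05,-0.1,0],0],[[-0.2,0.26,2.6],[-0.05,-0.1,0],0]]'
python3 - <<'E'
from h import *
from station import sense
s=sense();print(s["tcp_pos"],s["tcp_rot"],s["force"],goR(s,[498.9,337.3,70],[-.035,1,0],[0,0,-1]))
E
```

```text
t: 33.87
tcp_pos: [499.1, 336.3, 115.4]
tcp_rot: [0.002, -0.016, 1.0, 0.002]
force: [0.3, 0.0, -3.1]
width: 0.337
grasp_force: 115.0
[499.12305435 336.25118082 115.42163386] [ 0.00245199 -0.01591012  0.9998691   0.00162497] [ 0.29127106  0.03746387 -3.10587331] (array([0.014, 0.03 , 1.514]), [array([ 0.03 ,  0.047, -0.03 ]), array([ 0.074, -0.047, 29.97 ])])
```

```bash
python3 -m pendant '[[[0.01,0.03,0.4],[0,0,0],0],[[0.01,0.03,0.8],[0,0,0],0],[[0.01,0.03,1.1],[0,0,0],0],[[0.01,0.03,1.3],[0,0,0],0],[[0.01,0.03,1.42],[0,0,0],0],[[0.01,0.03,1.42],[0,0,0],0]]'
python3 -m pendant '[[[0,0,0.05],[0,0,0],0],[[0,0,0.09],[0,0,0],0],[[0,0,0.09],[0,0,0],0]]'
```

```text
t: 34.37
tcp_pos: [500.1, 339.3, 73.9]
tcp_rot: [0.004, -0.017, 1.0, 0.003]
force: [-0.3, -0.8, -3.2]
width: 0.336
grasp_force: 115.1
t: 34.62
tcp_pos: [500.4, 339.8, 71.7]
tcp_rot: [0.005, -0.017, 1.0, 0.003]
force: [-0.1, 0.0, -3.4]
width: 0.338
grasp_force: 115.1
```

```bash
python3 -m pendant '[[[0.04,-0.07,0],[0.03,0.05,0],0],[[0.04,-0.07,0.03],[0.03,0.05,0],0],[[0.04,-0.07,0.06],[0.03,0.05,0],0],[[0.04,-0.07,0.06],[0.03,0.05,0],0]]'
python3 - <<'E'
from h import *
from station import sense
s=sense();print(s["tcp_pos"],s["tcp_rot"],s["force"],goR(s,[498.9,337.4,69],[-.035,1,0],[0,0,-1]))
E
```

```text
t: 34.95
tcp_pos: [499.0, 337.5, 69.4]
tcp_rot: [0.002, -0.017, 1.0, 0.001]
force: [0.9, 0.1, -3.0]
width: 0.341
grasp_force: 115.1
[498.98996464 337.45940703  69.42842101] [ 0.00157023 -0.01678347  0.99985722  0.00117758] [ 0.87434913  0.07435136 -3.03738494] (array([ 0.003, -0.002,  0.014]), [array([ 0.022,  0.03 , -0.014]), array([ 0.048, -0.034, 29.986])])
```

Not yet in contact, so I'll ease down in 1 mm steps.

```bash
python3 -m pendant '[[[0,0,0.03],[0,0,0],0],[[0,0,0.04],[0,0,0],0],[[0,0,0.04],[0,0,0],0]]'
python3 -m pendant '[[[0,0,0.03],[0,0,0],0],[[0,0,0.03],[0,0,0],0]]'
```

```text
t: 35.2
tcp_pos: [499.0, 337.5, 69.4]
tcp_rot: [0.002, -0.017, 1.0, 0.001]
force: [-1.7, -1.8, 5.0]
width: 0.334
grasp_force: 116.3
t: 35.37
tcp_pos: [499.1, 337.5, 69.4]
tcp_rot: [0.002, -0.017, 1.0, 0.001]
force: [-3.6, -2.4, 11.9]
width: 0.337
grasp_force: 117.3
```

```bash
python3 -m pendant '[[[0,0,-0.05],[0,0,0],0],[[0,0,-0.05],[0,0,0],0],[[0,0,-0.05],[0,0,0],0.2],[[0,0,-0.05],[0,0,0],0.5],[[0,0,-0.05],[0,0,0],0.8],[[0,0,-0.05],[0,0,0],1],[[0,0,-0.05],[0,0,0],1]]' 20
python3 look2.py
python3 -m pendant '[[[0,0,-0.5],[0,0,0],1],[[0,0,-1.5],[0,0,0],1],[[0,0,-3],[0,0,0],1],[[0,0,-4],[0,0,0],1],[[0,-3,-5],[0,0,0],1],[[0,-6,-5],[0,0,0],1],[[0,-6,-5],[0,0,0],1],[[0,-6,-5],[0,0,0],1],[[0,-6,-5],[0,0,0],1],[[0,-6,-5],[0,0,0],1]]'
```

```text
t: 35.95
tcp_pos: [499.1, 337.5, 68.8]
tcp_rot: [0.002, -0.017, 1.0, 0.001]
force: [-0.6, -0.7, 0.1]
width: 0.886
grasp_force: 0.0
35.95 tz [ 0.003  0.002 -1.   ] G [499.1 337.5  87.5] [-0.6 -0.7  0.1]
side 137 fit [ 5.5477e+01 -5.6000e-02  1.7000e-02] cast rect [array([484.7, 346.8]), array([77.1, 35.1]), np.float64(63.9)] [475.7 307.2] [517.4 374.2]
top 83 fit [5.8293e+01 9.7000e-02 4.8000e-02] cast rect [array([481. , 335.4]), array([19.1, 63.3]), np.float64(11.6)] [474.  305.6] [495.4 366.7]
t: 36.88
tcp_pos: [504.7, 153.6, 219.3]
tcp_rot: [0.002, -0.015, 1.0, 0.0]
force: [-0.3, 0.4, 0.8]
width: 0.996
grasp_force: 0.0
```

Run:
```python
from h import *
from station import *
from scipy.optimize import least_squares
print(sense()["t"])
for n in("side","top"):
    d=get_image(n);P=cloud(d);hs=cv2.cvtColor(d["img"],cv2.COLOR_RGB2HSV);b=(abs(P[...,0]-496)<45)&(abs(P[...,1]-340)<48)
    m=b&(P[...,2]<72)&(P[...,2]>45)&(hs[...,1]<60)&(hs[...,2]>95);k,lab,st,c=cv2.connectedComponentsWithStats(m.astype(np.uint8));m=lab==1+st[1:,4].argmax()
    Q=P[m]-[496,338,0];f=least_squares(lambda p:p[0]+p[1]*Q[:,0]+p[2]*Q[:,1]-Q[:,2],[58,0,0],loss="soft_l1",f_scale=3).x
    ys,xs=np.where(m);W=np.ascontiguousarray(np.array([ray(d,u,v,58) for u,v in zip(xs,ys)],np.float32)[:,:2])
    print(n,len(Q),"plate",f.round(3),[np.round(x,1) for x in cv2.minAreaRect(W)])
    H=P[b&(P[...,2]>75)&(P[...,2]<130)];print("handle",H.mean(0).round(1),np.percentile(H[:,2],98))
    if n=="top":
        for nm,(lo,hi) in dict(green=((50,110,50),(75,255,255))).items():
            g=mask(d,lo,hi)>0;Q=P[g];Q=Q[np.isfinite(Q[:,0])];t=(Q-[479.3,40.4,0])@[.12,.993,0];print([(a,int(((t>=a)&(t<a+24)).sum()),Q[(t>=a)&(t<a+24),2].mean().round(1)) for a in range(-120,120,24) if ((t>=a)&(t<a+24)).any()])
        o=dict(np.load("top0.npz"))["img"].astype(int);df=abs(o-d["img"]).max(-1)
        for nm,(u,v) in dict(coupling=(328,225),union=(349,280),tin=(460,260),blue=(280,280)).items(): print(nm,df[v-10:v+10,u-10:u+10].mean().round(1))
```

```text
36.8833
side 215 plate [ 5.6511e+01  5.0000e-03 -0.0000e+00] [array([499.2, 343.5]), array([68. , 45.6]), np.float64(89.8)]
handle [499.7 349.   99.7] 117.2651266255518
top 133 plate [ 5.7182e+01 -1.6000e-02  9.0000e-03] [array([496.3, 338.2]), array([44.7, 65.3]), np.float64(0.8)]
handle [492.  334.9 108.6] 120.9373984783816
[(-120, 45, np.float64(86.6)), (-96, 42, np.float64(86.7)), (-72, 49, np.float64(85.9)), (-48, 50, np.float64(85.0)), (-24, 15, np.float64(84.4)), (24, 49, np.float64(105.0)), (48, 52, np.float64(84.0)), (72, 51, np.float64(84.2)), (96, 49, np.float64(84.8))]
coupling 84.0
union 61.2
tin 3.7
blue 4.6
```

```bash
python3 -m pendant '[[[0,0,0],[0,0,0],1],[[0,0,0],[0,0,0],1],[[0,0,0],[0,0,0],1]]'; python3 -c "
from station import *
print(close_job())"
```

```text
t: 37.23
tcp_pos: [504.5, 158.4, 218.2]
tcp_rot: [0.001, -0.018, 1.0, 0.001]
force: [0.1, 0.2, 0.2]
width: 1.0
grasp_force: 0.0
the job is handed in; nothing more can be done
None
```

The job is handed in at 37 s: all ten links measure home after a pass each way (readings 14–20 N), and the roller is back upright with its plate flat on the rim, though an early missed grasp tipped it over in its rest; the tin did not move, and the two fittings were never approached but the arm hid them in my last check.

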